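# Seal the fired clay figures in the drying tray

### The job

Pull the drying cabinet's tray out to its stop, take the finished little clay house out of it and stand it on the dark wooden display board, and stand every clay figure from the table at the robot's left upright in the tray. With the tray still fully out and all of that done, give the figures a burst of sealer: press the nozzle cap of the clamped spray can right down and let it spring up again; then push the tray fully home with the figures standing in it. Leave the jar and the scraper where they are.

Things in the scene. Friction and masses are not known exactly. Their poses are not given: they have to be found in the camera images.
- cabinet: Low grey drying cabinet, fixed to the table, 240 deep x 344 wide x 140 mm high, open at the front, holding one steel tray. Origin: centre of its underside; its front (the open face) is 120 mm from the origin towards its -x, x points into the cabinet, z up. It may stand turned a little. The roof inside is 108 mm above the tray's floor.
- tray (a joint): How far the tray is pulled out of the cabinet, m, along the cabinet's -x: 0 fully home, 0.17 at its stop. It slides with about 2 N of friction and stays where it is left. It may start up to 15 mm out.
- tray_floor (a point): Centre of the tray's inner floor (20 mm above the table), axes as the cabinet's. The floor is 170 mm (x) by 300 mm (y) inside walls 5 mm thick that rise 25 mm above the floor. Moves with the tray; with the tray fully out it lies 80 mm in front of the cabinet's face.
- tray_handle (a point): Middle of the tray's handle: a level dark steel bar 12 mm thick and 100 mm long along the cabinet's y, 78 mm above the table and 55 mm in front of the tray's front wall, on a sloping arm at each end. It can be pinched from above, fingers closing along the cabinet's x.
- spray_can: Bare aluminium spray can of sealer (62 mm diameter) clamped upright in a dark steel foot (100 x 90 mm), fixed, to the right (cabinet's -y) of the pulled-out tray, nozzle pointing at the tray. Origin: centre of the underside, z up. It has a narrow white nozzle cap on top; a second can with a wide white dome lid, farther back, is not used.
- cap_top (a point): Centre of the top face of the spray can's white nozzle cap, a disc 30 mm in diameter, 203 mm above the table when up. It moves down with the cap.
- cap (a joint): How far the nozzle cap is pressed down, m: 0 up, 0.008 right down. A spring pushes it up: 3 N to start it, about 8 N to hold it right down.
- board: Dark wooden display board, square, 170 x 170 x 12 mm thick, fixed flat on the table to the robot's right. Origin: centre of its underside, x and y along its sides; its top is 12 mm above the origin.
- house: Finished little terracotta house with a pitched roof, 60 mm long (its x, the ridge's direction) x 44 mm wide (its y) and 76 mm to the chimney top, 0.2 kg. Flat upright side walls up to 50 mm. Origin: centre of its underside, z up. Starts standing in the tray, in the cabinet.
- figure1: Fired terracotta figure (absent in some starts): round foot 56 mm in diameter, 12 mm thick; upright round body 38 mm in diameter from 12 to 54 mm height; ball head 36 mm in diameter with two small ears; 83 mm tall, about 0.18 kg. Origin: centre of the foot's underside, z up the figure. Starts standing on the table to the robot's left, among the others and the jar.
- figure2: Fired terracotta figure (absent in some starts): round foot 56 mm in diameter, 12 mm thick; upright round body 38 mm in diameter from 12 to 54 mm height; ball head 36 mm in diameter with two small ears; 83 mm tall, about 0.18 kg. Origin: centre of the foot's underside, z up the figure. Starts standing on the table to the robot's left, among the others and the jar.
- figure3: Fired terracotta figure (absent in some starts): round foot 56 mm in diameter, 12 mm thick; upright round body 38 mm in diameter from 12 to 54 mm height; ball head 36 mm in diameter with two small ears; 83 mm tall, about 0.18 kg. Origin: centre of the foot's underside, z up the figure. Starts standing on the table to the robot's left, among the others and the jar.
- figure4: Fired terracotta figure (absent in some starts): round foot 56 mm in diameter, 12 mm thick; upright round body 38 mm in diameter from 12 to 54 mm height; ball head 36 mm in diameter with two small ears; 83 mm tall, about 0.18 kg. Origin: centre of the foot's underside, z up the figure. Starts standing on the table to the robot's left, among the others and the jar.
- figure5: Fired terracotta figure (absent in some starts): round foot 56 mm in diameter, 12 mm thick; upright round body 38 mm in diameter from 12 to 54 mm height; ball head 36 mm in diameter with two small ears; 83 mm tall, about 0.18 kg. Origin: centre of the foot's underside, z up the figure. Starts standing on the table to the robot's left, among the others and the jar.
- jar: Closed jar, 58 mm diameter, 90 mm tall, standing among the figures; leave it. Origin: centre of its underside.
- scraper: Wooden-handled scraper 190 mm long lying on the table at the right; leave it. Origin: under its middle, handle towards its -x.
Mind the look-alikes: they are no part of the job. Leave any green look-alike of the figure5 alone.

How it is judged:
On the way, in this order (a step that is already met when the one before it is completed fails the run):
1. the tray is pulled out to its stop (value of joint tray above 0.162 m), for 0.2 s.
2. tray fully out, the house stands released on the board and every figure stands released in the tray (value of joint tray above 0.155 m and x of house in the frame of board between -0.075 and 0.075 m and y of house in the frame of board between -0.075 and 0.075 m and z of house in the frame of board between 0.004 and 0.02 m and angle between each of house, figure1, figure2, figure3, figure4, figure5's own z axis and vertical below 0.15 rad and x of figure1 in the frame of tray_floor between -0.085 and 0.085 m and y of figure1 in the frame of tray_floor between -0.15 and 0.15 m and z of figure1 in the frame of tray_floor between -0.01 and 0.01 m and x of figure2 in the frame of tray_floor between -0.085 and 0.085 m and y of figure2 in the frame of tray_floor between -0.15 and 0.15 m and z of figure2 in the frame of tray_floor between -0.01 and 0.01 m and x of figure3 in the frame of tray_floor between -0.085 and 0.085 m and y of figure3 in the frame of tray_floor between -0.15 and 0.15 m and z of figure3 in the frame of tray_floor between -0.01 and 0.01 m and x of figure4 in the frame of tray_floor between -0.085 and 0.085 m and y of figure4 in the frame of tray_floor between -0.15 and 0.15 m and z of figure4 in the frame of tray_floor between -0.01 and 0.01 m and x of figure5 in the frame of tray_floor between -0.085 and 0.085 m and y of figure5 in the frame of tray_floor between -0.15 and 0.15 m and z of figure5 in the frame of tray_floor between -0.01 and 0.01 m and contact force between the fingers and figure1 below 0.5 N and contact force between the fingers and figure2 below 0.5 N and contact force between the fingers and figure3 below 0.5 N and contact force between the fingers and figure4 below 0.5 N and contact force between the fingers and figure5 below 0.5 N and contact force between the fingers and house below 0.5 N), for 0.3 s.
3. the nozzle cap is pressed right down, with the tray fully out, the house on the board and the figures in the tray (value of joint cap above 0.006 m and value of joint tray above 0.155 m and x of house in the frame of board between -0.075 and 0.075 m and y of house in the frame of board between -0.075 and 0.075 m and z of house in the frame of board between 0.004 and 0.02 m and angle between each of house, figure1, figure2, figure3, figure4, figure5's own z axis and vertical below 0.15 rad and x of figure1 in the frame of tray_floor between -0.085 and 0.085 m and y of figure1 in the frame of tray_floor between -0.15 and 0.15 m and z of figure1 in the frame of tray_floor between -0.01 and 0.01 m and x of figure2 in the frame of tray_floor between -0.085 and 0.085 m and y of figure2 in the frame of tray_floor between -0.15 and 0.15 m and z of figure2 in the frame of tray_floor between -0.01 and 0.01 m and x of figure3 in the frame of tray_floor between -0.085 and 0.085 m and y of figure3 in the frame of tray_floor between -0.15 and 0.15 m and z of figure3 in the frame of tray_floor between -0.01 and 0.01 m and x of figure4 in the frame of tray_floor between -0.085 and 0.085 m and y of figure4 in the frame of tray_floor between -0.15 and 0.15 m and z of figure4 in the frame of tray_floor between -0.01 and 0.01 m and x of figure5 in the frame of tray_floor between -0.085 and 0.085 m and y of figure5 in the frame of tray_floor between -0.15 and 0.15 m and z of figure5 in the frame of tray_floor between -0.01 and 0.01 m), for 0.1 s.
4. the nozzle cap has sprung up again (value of joint cap below 0.0015 m), for 0.2 s.
At the end, for the whole second after the job is handed in: Tray home (less than 8 mm out) and nozzle cap up; every figure present stands in the tray on its floor within 0.15 rad of upright; the house stands on the display board, its centre within 75 mm of the board's centre along each side, within 0.15 rad of upright; all released and at rest (value of joint tray below 0.008 m and value of joint cap below 0.0015 m and x of house in the frame of board between -0.075 and 0.075 m and y of house in the frame of board between -0.075 and 0.075 m and z of house in the frame of board between 0.004 and 0.02 m and angle between each of house, figure1, figure2, figure3, figure4, figure5's own z axis and vertical below 0.15 rad and x of figure1 in the frame of tray_floor between -0.085 and 0.085 m and y of figure1 in the frame of tray_floor between -0.15 and 0.15 m and z of figure1 in the frame of tray_floor between -0.01 and 0.01 m and x of figure2 in the frame of tray_floor between -0.085 and 0.085 m and y of figure2 in the frame of tray_floor between -0.15 and 0.15 m and z of figure2 in the frame of tray_floor between -0.01 and 0.01 m and x of figure3 in the frame of tray_floor between -0.085 and 0.085 m and y of figure3 in the frame of tray_floor between -0.15 and 0.15 m and z of figure3 in the frame of tray_floor between -0.01 and 0.01 m and x of figure4 in the frame of tray_floor between -0.085 and 0.085 m and y of figure4 in the frame of tray_floor between -0.15 and 0.15 m and z of figure4 in the frame of tray_floor between -0.01 and 0.01 m and x of figure5 in the frame of tray_floor between -0.085 and 0.085 m and y of figure5 in the frame of tray_floor between -0.15 and 0.15 m and z of figure5 in the frame of tray_floor between -0.01 and 0.01 m and linear speed of each of figure1, figure2, figure3, figure4, figure5, house below 0.03 m/s); the robot touches nothing.
It fails at once if the sprayer is set off while the tray is not fully out (value of joint cap above 0.004 m and value of joint tray below 0.15 m).
It fails at once if the sprayer is set off while the finished house is still in the tray (value of joint cap above 0.004 m and x of house in the frame of tray_floor between -0.09 and 0.09 m and y of house in the frame of tray_floor between -0.155 and 0.155 m).
It fails at once if the jar or the scraper is shifted by more than 50 mm, or the jar is tipped over (distance of any of jar, scraper from where it was at the start of the episode above 0.05 m or angle between jar's own z axis and vertical above 0.6 rad).
Of figure1, figure2, figure3, figure4, figure5 only 3 to 5 are there at a start; the rules pass over those that are not, and their reading is None.
At some moment in a run one of figure1, figure2, figure3, figure4, figure5, house may be knocked a few centimetres aside while the robot is not near it.
It also fails if it takes over 210 s, if anything falls off the work surface, if the arm or the gripper's body presses on something with over 40 N, if the wrist force passes 120 N, or if a joint passes its speed limit or range.

### The arm

A 6-joint arm with a two-finger parallel gripper is mounted at the origin on the work surface. World frame = base frame: x ahead of the robot, y to its left, z up, the work surface at z = 0. Lengths are in m, angles in rad, forces in N, time in s.
With the tool pointing down it reaches from about 0.35 to 0.85 m from the base axis. Payload 8.1 kg.
Tool frame: the origin (TCP) lies at the very end of the fingers, on their centre line; the grasp point (between the pads) lies 19 mm behind it; z points along the fingers, y is the line along which they close (so a half turn about z gives the same grasp; the last joint's range is limited). The gripper opens to 93 mm and grips with 3 to 60 N. Pads are 15 mm wide; open, the fingers measure 128 mm over their backs; the gripper's body (75 mm by 188 mm) begins 65 mm behind the grasp point.
Start: joints at [1.133, 0.13, 1.488, -0, 1.523, -0.085], TCP at [0.207, 0.563, 0.18] pointing down, gripper open.
Joint ranges: [-2.96, 2.96], [-0.89, 2.26], [0.02, 2.5], [-1.34, 4.48], [0, 2.73], [-2.66, 2.66]. Speed limits (rad/s): [2.39, 2.39, 2.79, 3.14, 3.14, 3.14].

### API

Orientations are given as a rotation vector (axis times angle).
In Python, from cell import robot gives the robot as it stands. The module is installed in compiled form; this text tells all that it offers.
- The arm moves only by the shell command python3 -m crank 'ROWS' [FORCE]. ROWS is a JSON object of lists of equal length, an entry for each row: "travel": the shift along the tool's x, y, z in m, a list of three; "spin": the turn about the tool's z in rad; "gripper": the finger opening in m, from 0 to 0.093. In form: {"travel": [[x, y, z], ...], "spin": [spin, ...], "gripper": [gripper, ...]}. A call has 1 to 20 rows; each row is the pose to reach, as a shift and turn from the pose commanded when the call began, along the tool's axes at that moment; what a row does not reach only later rows make up. A row lasts 1/12 s, in which the tool goes at most 41.7 mm and 7.16 degrees, less where a joint would pass 70% of its speed; a pose out of reach is approached as far as the arm can. A call with a gripper value outside its range is refused whole. The fingers move at their own pace and stop on an object; FORCE is the grip in N (left out, the last holds). Time passes only in rows, so rows that repeat a pose let the fingers close. It gives the time, the measured TCP pose, the force, the opening and the grip force at its end, in the units of the state.
- robot.read_state(): the state, without advancing time (a new reading comes with each control period).
- robot.get_image(name): name is "scene" or "top" or "wrist"; returns a dict with "image" (420x560x3 uint8, red, green, blue), "K" (3x3 intrinsics, pixels), "k1" (the pictures are not rectified: a ray, as slopes to the right and down, at radius r is drawn at 1 + k1 r^2 times it, then the intrinsics apply), "T" (4x4, takes a point from camera to world coordinates). Camera axes: x right, y down, z forward; pixel columns grow to the right and rows downward; lengths in m; the calibration is good to about 2 mm. A picture is of the moment at which its call begins. There is no depth.
- robot.finish_job(): hands the job in; it is judged then, once.
The state is a dict: "time_s": time; "joint_positions": joint angles; "qd": joint speeds; "effort": joint torques, N m; "ee_pos": TCP position; "eef_rot": TCP orientation; "force": force on the tool from outside, world axes, zero at the start; "torque": the same for the moment, N m; "opening": finger opening in m; "grasp_force": force on a finger pad.
Only numpy, scipy, OpenCV 4.12 (cv2) and the standard library are available. Lean on these libraries where they do the work, as an engineer would, in place of code of your own. Each camera call takes 0.05 s, during which the arm holds its last target. There are 200 camera calls.

## Working session

There is one attempt and no reset: what is moved stays moved. The work goes in short steps, Python scripts to look and compute and a shell command to move; the robot and the scene stay as the last step left them, time stands still between calls to the robot, and variables do not carry over. Pictures are saved under pics/ and viewed, at most 14 in all, crops included, and the job is handed in when it is done.

```bash
mkdir -p pics; cat > h.py <<'E'
import numpy as np, cv2
from scipy.spatial.transform import Rotation as R
from cell import robot
def snap(name,fn=None):
    d=robot.get_image(name)
    if fn: cv2.imwrite('pics/'+fn,cv2.cvtColor(d['image'],cv2.COLOR_RGB2BGR)); np.savez('pics/'+fn+'.npz',**{k:d[k] for k in('image','K','k1','T')})
    return d
def load(fn): return dict(np.load('pics/'+fn+'.npz'))
def p2w(d,u,v,z):
    K,T=np.array(d['K']),np.array(d['T']); k1=float(d['k1'])
    x=(u-K[0,2])/K[0,0]; y=(v-K[1,2])/K[1,1]; a,b=x,y
    for _ in range(30):
        s=1+k1*(a*a+b*b); a,b=x/s,y/s
    r=T[:3,:3]@np.array([a,b,1]); o=T[:3,3]
    return o+r*(z-o[2])/r[2]
def w2p(d,p):
    K,T=np.array(d['K']),np.array(d['T']); c=T[:3,:3].T@(np.array(p)-T[:3,3]); a,b=c[:2]/c[2]; s=1+float(d['k1'])*(a*a+b*b)
    return K[0,0]*a*s+K[0,2],K[1,1]*b*s+K[1,2]
def st():
    s=robot.read_state(); print({k:np.round(s[k],4).tolist() for k in('time_s','joint_positions','ee_pos','eef_rot','force','opening','grasp_force')}); return s
E
python3 - <<'E'
from h import *
s=st(); print(R.from_rotvec(s['eef_rot']).as_matrix().round(3))
a=snap('scene','s0.png');b=snap('top','t0.png')
for d in(a,b): print(np.array(d['T']).round(3),d['K'],d['k1'])
E
```

```text
{'time_s': 0.0, 'joint_positions': [1.1326, 0.1312, 1.4892, -0.0, 1.523, -0.0854], 'ee_pos': [0.207, 0.5625, 0.1794], 'eef_rot': [-0.5512, -3.0924, 0.0028], 'force': [-0.8163, 0.1721, 0.8259], 'opening': 0.0929, 'grasp_force': 0.0}
[[-0.938  0.346 -0.001]
 [ 0.346  0.938 -0.002]
 [ 0.    -0.002 -1.   ]]
[[ 0.452  0.679 -0.578  1.269]
 [ 0.892 -0.342  0.295 -0.373]
 [ 0.002 -0.649 -0.761  1.018]
 [ 0.     0.     0.     1.   ]] [[414.29739463   0.         271.05766058]
 [  0.         414.29739463 210.26528519]
 [  0.           0.           1.        ]] -0.015408283395051584
[[ 2.300e-02 -9.820e-01  1.870e-01  3.730e-01]
 [-1.000e+00 -2.400e-02 -1.000e-03 -1.200e-02]
 [ 5.000e-03 -1.870e-01 -9.820e-01  1.196e+00]
 [ 0.000e+00  0.000e+00  0.000e+00  1.000e+00]] [[426.0687904    0.         288.98633675]
 [  0.         426.0687904  210.82192944]
 [  0.           0.           1.        ]] -0.050376240558858344
```

View pics/s0.png

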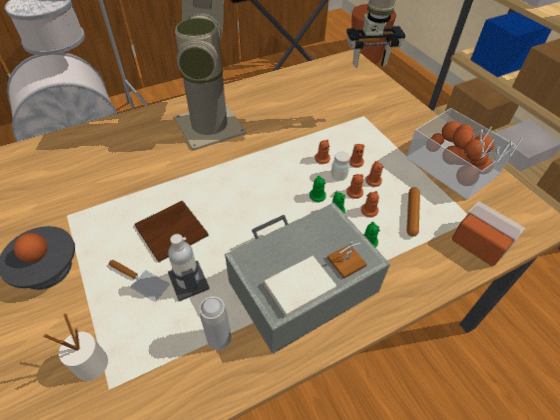

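View pics/t0.png

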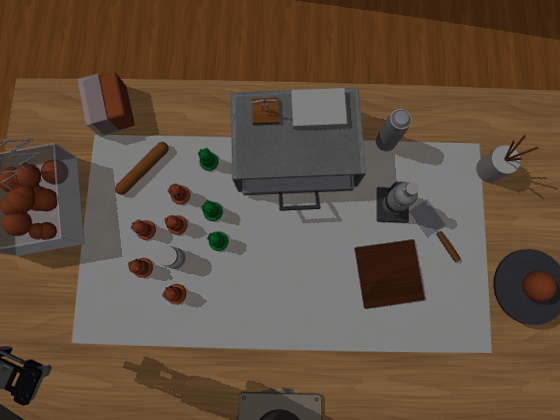

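The scene shows five terracotta figures, three green look-alikes, the jar among the figures, the cabinet, the clamped can and the board. In the top view the figures are near (179,193), (176,224), (143,229), (140,267) and (175,293). The jar is at (175,257) and the handle bar at (299,205). I'll enlarge to get precise pixels.

```bash
python3 - <<'E'
import cv2
i=cv2.imread('pics/t0.png')
cv2.imwrite('pics/t0a.png',cv2.resize(i[140:320,110:240],None,fx=3.3,fy=3.3,interpolation=cv2.INTER_CUBIC)) 
cv2.imwrite('pics/t0b.png',cv2.resize(i[80:320,225:475],None,fx=2.5,fy=2.5,interpolation=cv2.INTER_CUBIC))
E
```

```text
(no output)
```

View pics/t0a.png

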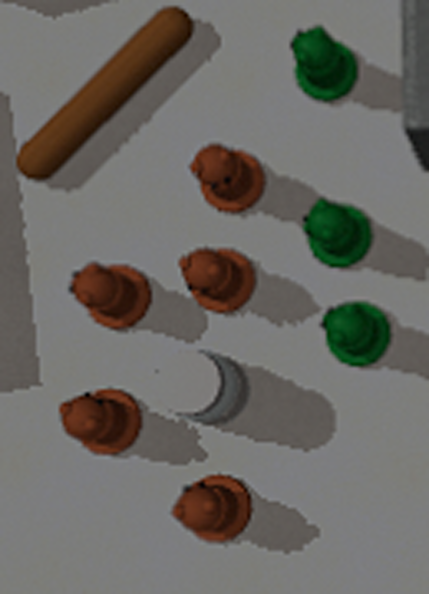

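View pics/t0b.png

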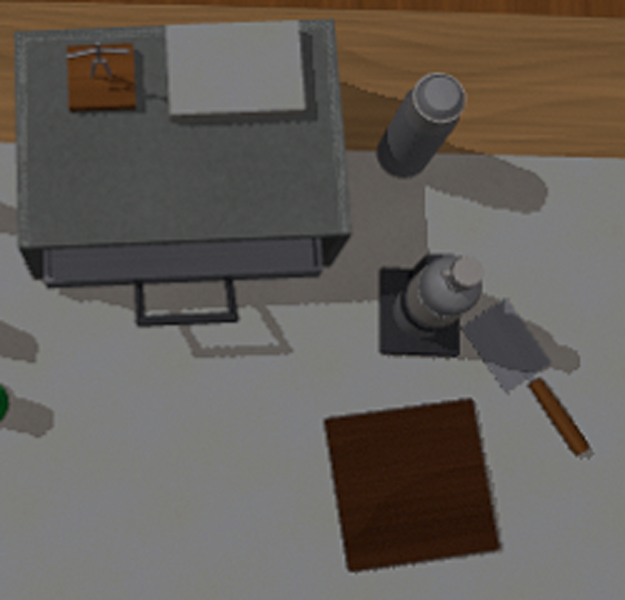

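```bash
cat > fig.py <<'E'
from h import *
from scipy.optimize import minimize
def hullmask(d,pts,m):
    p=np.array([w2p(d,q) for q in pts]); cv2.fillConvexPoly(m,cv2.convexHull(np.round(p*16).astype(np.int32)),255,shift=4)
T=np.linspace(0,2*np.pi,24,endpoint=False)
def cyl(x,y,r,z0,z1): return [(x+r*np.cos(t),y+r*np.sin(t),z) for t in T for z in(z0,z1)]
def sph(x,y,z,r): return [(x+r*np.cos(t)*np.cos(e),y+r*np.sin(t)*np.cos(e),z+r*np.sin(e)) for t in T for e in np.linspace(-1.5,1.5,9)]
def render(d,x,y,z0=0,fl=1):
    m=np.zeros(d['image'].shape[:2],np.uint8)
    hullmask(d,cyl(x,y,.028,z0,z0+.012),m);hullmask(d,cyl(x,y,.019,z0+.012,z0+.054),m);hullmask(d,sph(x,y,z0+.065,.018),m)
    return m>0
def terra(d):
    h=cv2.cvtColor(np.asarray(d['image']),cv2.COLOR_RGB2HSV)
    return (((h[...,0]<13)|(h[...,0]>174))&(h[...,1]>110)&(h[...,2]>35))
def blobs(d,lo=120,hi=4000):
    n,l,s,c=cv2.connectedComponentsWithStats(cv2.morphologyEx(terra(d).astype(np.uint8),cv2.MORPH_OPEN,np.ones((2,2))))
    return [(l==i,c[i],s[i]) for i in range(1,n) if lo<s[i,4]<hi]
def fit(d,mask,u,v,z0=0):
    p=p2w(d,u,v,z0+.03)[:2]
    y0,x0=np.array(np.nonzero(mask)).min(1)-15; y1,x1=np.array(np.nonzero(mask)).max(1)+15
    f=lambda q:-((lambda r:(r&mask).sum()/(r|mask).sum())(render(d,q[0],q[1],z0)))
    o=minimize(f,p,method='Nelder-Mead',options=dict(initial_simplex=[p,p+[.008,.002],p+[.002,-.008]],xatol=2e-4))
    return o.x,-o.fun
E
python3 - <<'E'
from fig import *
d=load('t0.png')
for m,c,s in blobs(d):
    if 110<c[0]<235 and 170<c[1]<310:
        print(c.round(1),s,[a.round(4).tolist() if i==0 else round(a,2) for i,a in enumerate(fit(d,m,*c))])
g=lambda x,y:((x+.5)/2.5-.5+225,(y+.5)/2.5-.5+80)
P=lambda n,x,y,z:print(n,p2w(d,*g(x,y),z).round(4))
for n,x,y,z in[('rBL',15,32,.14),('rBR',333,20,.14),('rFR',349,236,.14),('rFL',20,248,.14),('hL',137,322,.08),('hR',237,320,.08),('b1',325,418,.012),('b2',472,400,.012),('b3',498,549,.012),('b4',349,570,.012),('cap',468,271,.203),('foot',380,268,.01),('foot',459,355,.01),('foot',381,353,.01)]:P(n,x,y,z)
a=lambda x,y:((x+.5)/3.3-.5+110,(y+.5)/3.3-.5+140)
print('jar',p2w(d,*a(185,383),.09))
for q in[(231,179),(222,280),(117,295),(108,421),(217,510)]:print(p2w(d,*a(*q),.012).round(4))
for q in[(325,65),(338,232),(358,332)]:print('green',p2w(d,*a(*q),.02).round(4))
E
```

```text
[179.8 194.5] [169 185  22  20 316] [[0.6362, 0.2993], np.float64(0.83)]
[176.9 225.1] [166 217  22  19 318] [[0.5513, 0.3029], np.float64(0.83)]
[144.8 229.9] [133 221  24  20 343] [[0.5319, 0.3887], np.float64(0.85)]
[141.8 268.1] [129 259  25  20 346] [[0.4266, 0.3896], np.float64(0.83)]
[175.8 294.6] [164 285  23  20 335] [[0.3565, 0.2917], np.float64(0.85)]
rBL [0.8922 0.1507 0.14  ]
rBR [ 0.9152 -0.19    0.14  ]
rFR [ 0.6747 -0.204   0.14  ]
rFL [0.6536 0.1334 0.14  ]
hL [0.591  0.0128 0.08  ]
hR [ 0.5958 -0.0939  0.08  ]
b1 [ 0.5003 -0.1984  0.012 ]
b2 [ 0.5242 -0.3643  0.012 ]
b3 [ 0.3601 -0.3886  0.012 ]
b4 [ 0.3347 -0.2241  0.012 ]
cap [ 0.6248 -0.3075  0.203 ]
foot [ 0.6747 -0.2631  0.01  ]
foot [ 0.5755 -0.3516  0.01  ]
foot [ 0.5757 -0.2627  0.01  ]
jar [0.45699986 0.30478482 0.09      ]
[0.6399 0.3005 0.012 ]
[0.5515 0.3019 0.012 ]
[0.5363 0.3912 0.012 ]
[0.4293 0.3899 0.012 ]
[0.3585 0.2927 0.012 ]
green [0.742  0.2235 0.02  ]
green [0.594  0.2036 0.02  ]
green [0.5089 0.1819 0.02  ]
```

```bash
cat > go.py <<'E'
import sys,json
from h import *
def go(wps,base=None):
    """wps: list of (x,y,z,yaw_deg of tool y, mod 180); prints travel & spin for each, from the current pose"""
    s=robot.read_state(); M=R.from_rotvec(s['eef_rot']).as_matrix(); p=np.array(s['ee_pos']); c=np.degrees(np.arctan2(M[1,1],M[0,1]))
    print('t',round(s['time_s'],1),'pos',p.round(4),'yaw',round(c,1),'j6',round(s['joint_positions'][5],2),'F',np.round(s['force'],1),'op',round(s['opening'],4),'gf',round(s['grasp_force'],1))
    q=p;sp0=0
    for x,y,z,a in wps:
        t=M.T@(np.array([x,y,z])-p); d=(a-c+90)%180-90
        j=s['joint_positions']; n=max(np.linalg.norm(np.array([x,y,z])-q)/.0417,abs(np.degrees(np.radians(-d)-sp0))/7.16)
        print(t.round(4).tolist(),'spin',round(np.radians(-d),3),'rows',round(n,1)); q=np.array([x,y,z]); sp0=np.radians(-d)
E
python3 -c "
from go import *
go([(.5934,-.0405,.18,3.5),(.5934,-.0405,.063,3.5)])"
```

```text
t 0.1 pos [0.2071 0.5625 0.1795] yaw 69.8 j6 -0.09 F [-0.6  0.6 -0.6] op 0.0933 gf 0.0
[-0.5709, -0.4324, 0.0001] spin 1.157 rows 17.2
[-0.5709, -0.4322, 0.1171] spin 1.157 rows 2.8
```

```bash
python3 -m crank '{"travel":[[-0.571,-0.432,0],[-0.571,-0.432,0],[-0.571,-0.432,0],[-0.571,-0.432,0],[-0.571,-0.432,0],[-0.571,-0.432,0],[-0.571,-0.432,0],[-0.571,-0.432,0],[-0.571,-0.432,0],[-0.571,-0.432,0],[-0.571,-0.432,0],[-0.571,-0.432,0],[-0.571,-0.432,0],[-0.571,-0.432,0],[-0.571,-0.432,0],[-0.571,-0.432,0],[-0.571,-0.432,0],[-0.571,-0.432,0],[-0.571,-0.432,0],[-0.571,-0.432,0]],"spin":[1.157,1.157,1.157,1.157,1.157,1.157,1.157,1.157,1.157,1.157,1.157,1.157,1.157,1.157,1.157,1.157,1.157,1.157,1.157,1.157],"gripper":[0.045,0.045,0.045,0.045,0.045,0.045,0.045,0.045,0.045,0.045,0.045,0.045,0.045,0.045,0.045,0.045,0.045,0.045,0.045,0.045]}' 30
python3 - <<'E'
from go import *
go([(.5934,-.0405,.18,3.5),(.5934,-.0405,.064,3.5)])
d=snap('wrist','w0.png'); print(np.array(d['T']).round(3))
E
```

```text
time_s: 1.77
ee_pos: [0.5933, -0.0396, 0.1796]
eef_rot: [-2.153, -2.286, 0.001]
force: [0.1, 0.6, 0.5]
opening: 0.0449
grasp_force: 0.0
t 1.8 pos [ 0.5933 -0.0396  0.1796] yaw 3.4 j6 -0.21 F [0.1 0.6 0.5] op 0.0449 gf 0.0
[-0.0009, 0.0, -0.0004] spin -0.001 rows 0.0
[-0.001, 0.0002, 0.1156] spin -0.001 rows 2.8
[[ 0.998  0.059  0.016  0.588]
 [ 0.061 -0.958 -0.282  0.038]
 [-0.002  0.282 -0.959  0.383]
 [ 0.     0.     0.     1.   ]]
```

View pics/w0.png

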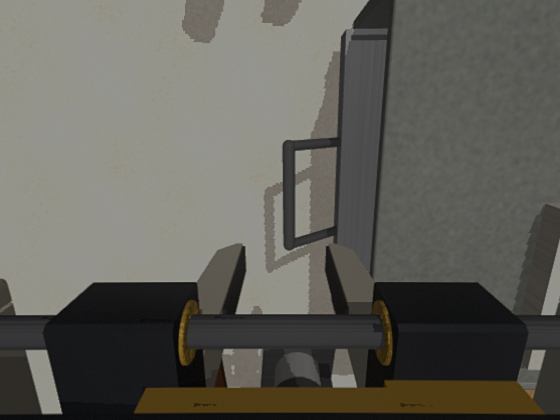

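The wrist picture shows the bar from (289,145) to (290,247), between the fingers in the closing direction.

```bash
python3 -c "
from go import *
d=load('w0.png')
for q in((289,145),(290,247)):print(p2w(d,*q,.08))"
```

```text
[0.59234892 0.00999683 0.08      ]
[ 0.59999481 -0.09233239  0.08      ]
```

```bash
python3 -m crank '{"travel":[[0,0.003,0.04],[0,0.003,0.08],[0,0.003,0.113],[0,0.003,0.113],[0,0.003,0.113],[0,0.003,0.113],[0,0.003,0.113],[0,0.003,0.113]],"spin":[0,0,0,0,0,0,0,0],"gripper":[0.045,0.045,0.045,0.045,0,0,0,0]}' 30
python3 -c "
from go import *
go([(.664-.2245,-.0345-.0145,.0666,3.5)])"
```

```text
time_s: 2.48
ee_pos: [0.5991, -0.0394, 0.0709]
eef_rot: [2.149, 2.286, 0.005]
force: [-0.2, 0.4, 0.4]
opening: 0.0226
grasp_force: 0.0
t 2.5 pos [ 0.5991 -0.0394  0.0709] yaw 3.5 j6 -0.21 F [-0.2  0.4  0.4] op 0.0226 gf 0.0
[0.0003, -0.1599, 0.0035] spin 0.0 rows 3.8
```

```bash
python3 -m crank '{"travel":[[0,0,0],[0,0,0],[0,0,0],[0,-0.015,0],[0,-0.03,0],[0,-0.045,0],[0,-0.06,0],[0,-0.075,0],[0,-0.09,0],[0,-0.105,0],[0,-0.12,0],[0,-0.13,0],[0,-0.14,0],[0,-0.145,0],[0,-0.15,0],[0,-0.15,0]],"spin":[0,0,0,0,0,0,0,0,0,0,0,0,0,0,0,0],"gripper":[0,0,0,0,0,0,0,0,0,0,0,0,0,0,0,0]}' 40
python3 -c "
from go import *
go([(.664-.2245,-.0345-.0145,.0666,3.5)])"
```

```text
time_s: 3.82
ee_pos: [0.4467, -0.0487, 0.0675]
eef_rot: [2.153, 2.288, -0.0]
force: [-1.2, -0.1, 0.7]
opening: 0.0005
grasp_force: 0.0
t 3.8 pos [ 0.4467 -0.0487  0.0675] yaw 3.5 j6 -0.28 F [-1.2 -0.1  0.7] op 0.0005 gf 0.0
[0.0001, -0.0072, 0.0009] spin -0.0 rows 0.2
```

```bash
python3 - <<'E'
from h import *
snap('top','t1.png'); i=cv2.imread('pics/t1.png'); cv2.imwrite('pics/t1a.png',cv2.resize(i[70:330,100:450],None,fx=2,fy=2))
E
```

```text
(no output)
```

View pics/t1a.png

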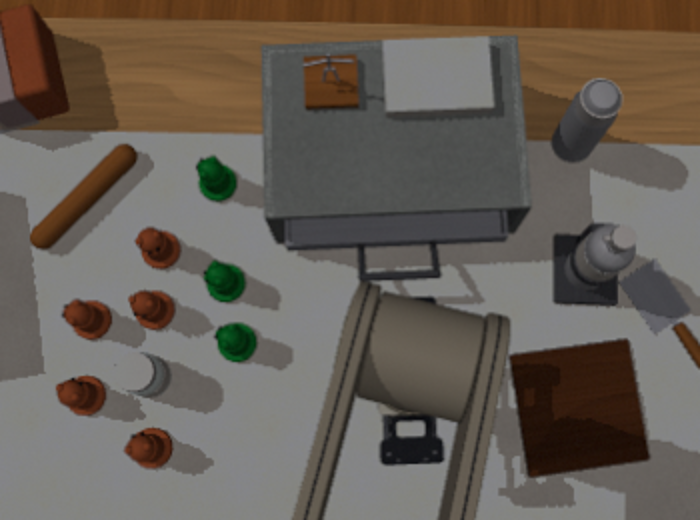

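The tray has not moved: the handle is still at about (299,208) in the full image, so the pinch slipped off the bar. I'll hook the bar from behind with closed fingers turned 90°, which also keeps the gripper body clear of the roof.

```bash
python3 -m crank '{"travel":[[0,0,-0.04],[0,0,-0.08],[0,0,-0.11],[0,0.17,-0.11],[0,0.17,-0.11],[0,0.17,-0.11],[0,0.17,-0.11],[0,0.17,-0.11],[0,0.17,-0.11],[0,0.17,-0.11],[0,0.17,-0.11],[0,0.17,-0.11],[0,0.17,-0.11],[0,0.17,-0.11],[0,0.17,-0.11],[0,0.17,-0.11],[0,0.17,-0.11],[0,0.17,-0.11]],"spin":[0,0,0,1.57,1.57,1.57,1.57,1.57,1.57,1.57,1.57,1.57,1.57,1.57,1.57,1.57,1.57,1.57],"gripper":[0,0,0,0,0,0,0,0,0,0,0,0,0,0,0,0,0,0]}'
python3 -c "
from go import *
go([(.620,-.0395,.18,-86.4),(.620,-.0395,.052,-86.4),(.664-.2245+.016,-.0345-.0135,.052,-86.4)])"
```

```text
time_s: 5.37
ee_pos: [0.6171, -0.0382, 0.1772]
eef_rot: [-3.14, -0.101, 0.0]
force: [0.6, 0.7, 1.0]
opening: 0.0002
grasp_force: 0.0
t 5.4 pos [ 0.6171 -0.0382  0.1772] yaw -86.3 j6 1.36 F [0.6 0.7 1. ] op 0.0002 gf 0.0
[0.0028, 0.0015, -0.0028] spin 0.002 rows 0.1
[0.0028, 0.0015, 0.1252] spin 0.002 rows 3.1
[-0.1619, -0.0006, 0.1252] spin 0.002 rows 4.0
```

```bash
python3 -m crank '{"travel":[[0.003,0.001,0.03],[0.003,0.001,0.06],[0.003,0.001,0.09],[0.003,0.001,0.125],[0.003,0.001,0.125],[-0.01,0.001,0.125],[-0.025,0.001,0.125],[-0.04,0.001,0.125],[-0.055,0.001,0.125],[-0.07,0.001,0.125],[-0.085,0.001,0.125],[-0.1,0,0.125],[-0.115,0,0.125],[-0.13,0,0.125],[-0.14,0,0.125],[-0.148,0,0.125],[-0.154,0,0.125],[-0.158,0,0.125],[-0.158,0,0.125]],"spin":[0,0,0,0,0,0,0,0,0,0,0,0,0,0,0,0,0,0,0],"gripper":[0,0,0,0,0,0,0,0,0,0,0,0,0,0,0,0,0,0,0]}'
python3 -c "
from go import *
go([(.620,-.0395,.18,-86.4)])"
```

```text
time_s: 6.95
ee_pos: [0.4591, -0.0481, 0.0531]
eef_rot: [3.14, 0.098, 0.001]
force: [0.8, -0.5, -0.2]
opening: 0.0007
grasp_force: 0.0
t 7.0 pos [ 0.4591 -0.0481  0.0531] yaw -86.4 j6 1.29 F [ 0.8 -0.5 -0.2] op 0.0007 gf 0.0
[0.1612, 0.0014, -0.1268] spin -0.001 rows 4.9
```

```bash
python3 -m crank '{"travel":[[-0.003,0,0],[-0.006,0,0],[-0.009,0,0],[-0.012,0,0],[-0.012,0,0]],"spin":[0,0,0,0,0],"gripper":[0,0,0,0,0]}'
python3 - <<'E'
from go import *
go([(.620,-.0395,.18,-86.4)])
snap('top','t2.png')
i=cv2.imread('pics/t2.png'); cv2.imwrite('pics/t2a.png',cv2.resize(i[70:330,100:450],None,fx=2,fy=2))
E
```

```text
time_s: 7.37
ee_pos: [0.4466, -0.0487, 0.0523]
eef_rot: [-3.14, -0.097, 0.001]
force: [-0.5, -0.1, 0.6]
opening: 0.0007
grasp_force: 0.0
t 7.4 pos [ 0.4466 -0.0487  0.0523] yaw -86.5 j6 1.29 F [-0.5 -0.1  0.6] op 0.0007 gf 0.0
[0.1735, 0.0015, -0.1278] spin -0.001 rows 5.2
```

View pics/t2a.png

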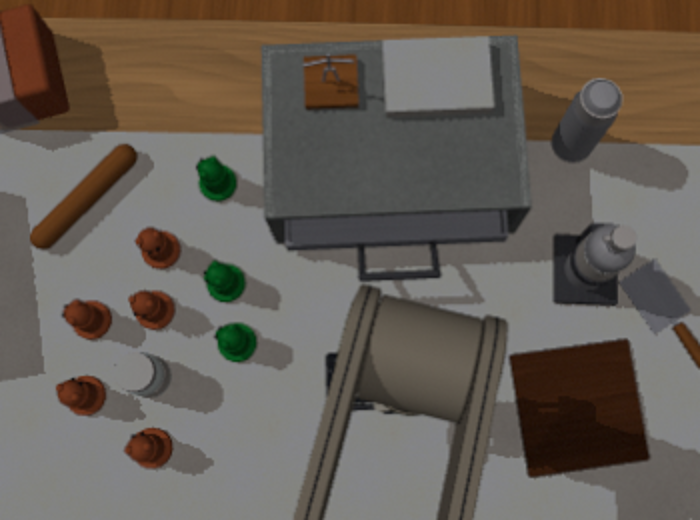

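The tray still hasn't moved (handle row unchanged at about 208). The arm lags its commanded rows by a couple of rows, so the fingers swept over the bar before they were down. This time I'll settle at depth before pulling.

```bash
python3 -m crank '{"travel":[[0,0,-0.04],[0,0,-0.08],[0,0,-0.12],[0,0,-0.12],[0,0,-0.12],[0.04,0,-0.12],[0.08,0,-0.12],[0.12,0,-0.12],[0.16,0,-0.12],[0.173,0.001,-0.12],[0.173,0.001,-0.12],[0.173,0.001,-0.12],[0.173,0.001,-0.12],[0.173,0.001,-0.08],[0.173,0.001,-0.04],[0.173,0.001,0],[0.173,0.001,0],[0.173,0.001,0],[0.173,0.001,0]],"spin":[0,0,0,0,0,0,0,0,0,0,0,0,0,0,0,0,0,0,0],"gripper":[0,0,0,0,0,0,0,0,0,0,0,0,0,0,0,0,0,0,0]}'
python3 - <<'E'
from go import *
go([(.664-.2245+.014,-.0345-.0135,.052,-86.4)])
snap('wrist','w1.png');snap('scene','s1.png')
E
```

```text
time_s: 9.0
ee_pos: [0.6207, -0.0393, 0.0552]
eef_rot: [3.14, 0.097, 0.004]
force: [-0.3, -0.1, 0.5]
opening: 0.0003
grasp_force: 0.0
t 9.0 pos [ 0.6207 -0.0393  0.0552] yaw -86.5 j6 1.36 F [-0.3 -0.1  0.5] op 0.0003 gf 0.0
[-0.1674, -0.0016, 0.0028] spin -0.001 rows 4.0
```

View pics/s1.png

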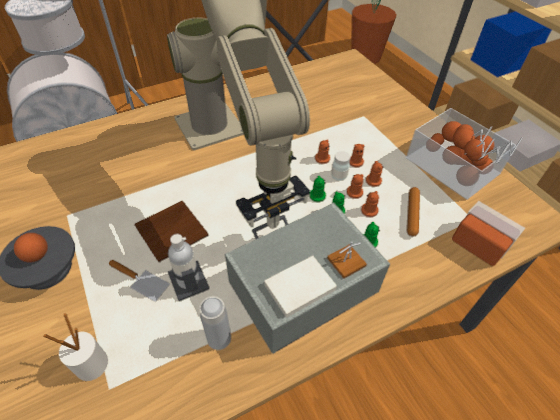

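The scene shows the fingers next to the handle at about (272,220). I'll project the TCP and handle to compare.

```bash
python3 - <<'E'
from h import *
d=load('s1.png')
for p in[(.6207,-.0393,.0552),(.6207,-.0393,.14),(.593,.011,.078),(.599,-.093,.078)]:print(p,np.round(w2p(d,p),1))
i=cv2.imread('pics/s1.png')[150:290,210:350]; w=cv2.imread('pics/w1.png')
cv2.imwrite('pics/s1a.png',np.hstack([cv2.resize(i,(420,420),interpolation=cv2.INTER_CUBIC),cv2.resize(w[:,120:440],(320,420))]))
E
```

```text
(0.6207, -0.0393, 0.0552) [272.  234.5]
(0.6207, -0.0393, 0.14) [272.1 215.8]
(0.593, 0.011, 0.078) [283.  216.9]
(0.599, -0.093, 0.078) [251.9 231. ]
```

View pics/s1a.png

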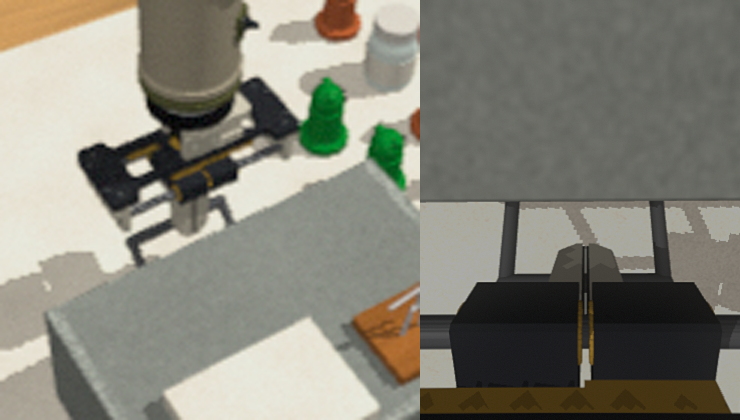

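The fingers are now down between the bar and the cabinet, inside both handle arms, so I can pull.

```bash
python3 -m crank '{"travel":[[-0.01,0,0.003],[-0.02,0,0.003],[-0.03,0,0.003],[-0.04,0,0.003],[-0.05,0,0.003],[-0.06,0,0.003],[-0.07,0,0.003],[-0.08,-0.001,0.003],[-0.09,-0.001,0.003],[-0.1,-0.001,0.003],[-0.11,-0.001,0.003],[-0.12,-0.001,0.003],[-0.13,-0.001,0.003],[-0.138,-0.001,0.003],[-0.145,-0.001,0.003],[-0.15,-0.001,0.003],[-0.155,-0.001,0.003],[-0.16,-0.001,0.003],[-0.164,-0.001,0.003],[-0.164,-0.001,0.003]],"spin":[0,0,0,0,0,0,0,0,0,0,0,0,0,0,0,0,0,0,0,0],"gripper":[0,0,0,0,0,0,0,0,0,0,0,0,0,0,0,0,0,0,0,0]}'
```

```text
time_s: 10.77
ee_pos: [0.4554, -0.0482, 0.0493]
eef_rot: [-3.14, -0.097, 0.001]
force: [-0.5, -0.3, 0.3]
opening: 0.0004
grasp_force: 0.0
```

```bash
python3 -m crank '{"travel":[[-0.003,0,0],[-0.003,0,0],[-0.003,0,0]],"spin":[0,0,0],"gripper":[0,0,0]}'
```

```text
time_s: 11.02
ee_pos: [0.4531, -0.0484, 0.0494]
eef_rot: [-3.14, -0.097, 0.0]
force: [-0.8, -0.6, -0.2]
opening: 0.0007
grasp_force: 0.0
```

```bash
python3 - <<'E'
from h import *
snap('top','t3.png'); w=snap('wrist','w3.png')
i=cv2.imread('pics/t3.png'); w=cv2.imread('pics/w3.png')
cv2.imwrite('pics/t3a.png',np.hstack([cv2.resize(i[80:280,220:400],(378,420)),cv2.resize(w,(420,315),interpolation=cv2.INTER_AREA)[0:315].repeat(1,0) if 0 else cv2.copyMakeBorder(cv2.resize(w,(420,315)),0,105,0,0,0)]))
E
```

```text
(no output)
```

View pics/t3a.png

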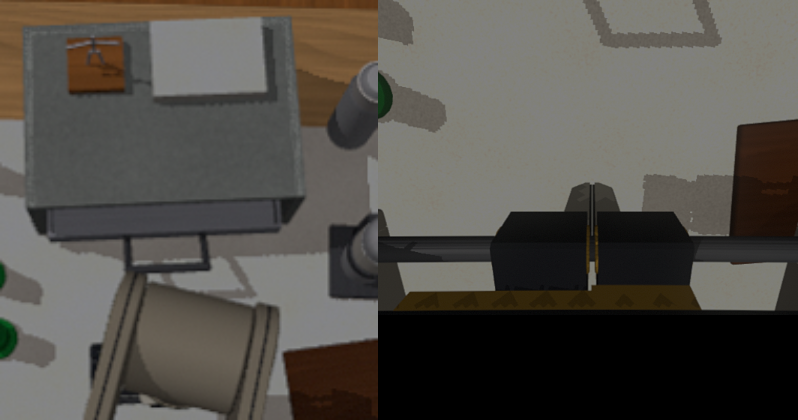

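Again the tray didn't move and no force registered. I'll triangulate the bar height from several views.

```bash
python3 - <<'E'
from h import *
def ray(d,u,v):
    a=p2w(d,u,v,0.);o=np.array(d['T'])[:3,3]; r=a-o; return o,r/np.linalg.norm(r)
g=lambda x,y:((x+.5)/2.5-.5+225,(y+.5)/2.5-.5+80)
W0,T0,S0,W1=load('w0.png'),load('t0.png'),load('s0.png'),load('w1.png')
# bar ends left(+y), right
obs={'L':[(W0,289,145),(T0,*g(139,322)),],'R':[(W0,290,247),(T0,*g(235,320))]}
for k,l in obs.items():
    A=np.zeros((3,3));b=np.zeros(3)
    for d,u,v in l:
        o,r=ray(d,u,v);P=np.eye(3)-np.outer(r,r);A+=P;b+=P@o
    x=np.linalg.solve(A,b);print(k,x.round(4),[np.round(w2p(d,x)-np.array([u,v]),1) for d,u,v in l], 'in W1',np.round(w2p(W1,x),1),'S0',np.round(w2p(S0,x),1))
print('W1 bar row 280', [p2w(W1,300,278,z).round(3) for z in(.03,.05,.08)], w2p(W1,(.6207,-.0393,.0552)), np.array(W1['T'])[:3,3])
i=cv2.imread('pics/w1.png'); j=cv2.imread('pics/s0.png')[190:260,220:320]
cv2.imwrite('pics/w1b.png',np.hstack([i,cv2.copyMakeBorder(cv2.resize(j,(240,168),interpolation=cv2.INTER_CUBIC),0,252,0,0,0)]))
E
```

```text
L [0.5921 0.0102 0.0767] [array([-0.3, -0.6]), array([ 0.2, -0.1])] in W1 [203. 282.] S0 [282.6 217.1]
R [ 0.5983 -0.0929  0.0765] [array([-1.7, -1. ]), array([ 0.3, -0.7])] in W1 [366.1 282.2] S0 [251.8 231.1]
W1 bar row 280 [array([ 0.573, -0.055,  0.03 ]), array([ 0.584, -0.053,  0.05 ]), array([ 0.601, -0.051,  0.08 ])] (np.float64(284.0457201948675), np.float64(232.16257222158862)) [ 0.69784025 -0.03529896  0.2586074 ]
```

View pics/w1b.png

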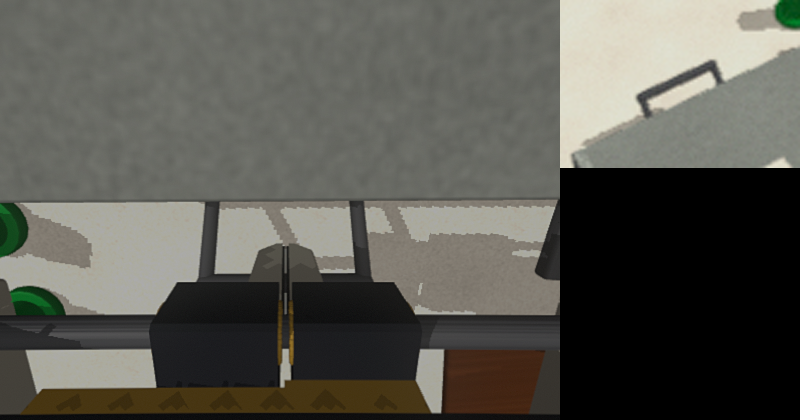

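```bash
python3 - <<'E'
from h import *
d=load('w1.png')
for h in(0,.01,.02,.03,.04):print(h,[round(w2p(d,(.6207+dx,-.0393,.0552+h))[1]) for dx in(-.0075,0,.0075)])
d=load('s1.png');print([np.round(w2p(d,(.6207,-.0393,.0552+h)),0) for h in(0,.01,.02,.03,.04)])
i=cv2.imread('pics/s1.png')[195:255,245:305];cv2.imwrite('pics/s1c.png',cv2.resize(i,(600,600),interpolation=cv2.INTER_CUBIC))
E
```

```text
0 [242, 232, 222]
0.01 [248, 238, 227]
0.02 [255, 244, 232]
0.03 [262, 250, 238]
0.04 [270, 258, 245]
[array([272., 234.]), array([272., 232.]), array([272., 230.]), array([272., 228.]), array([272., 226.])]
```

View pics/s1c.png

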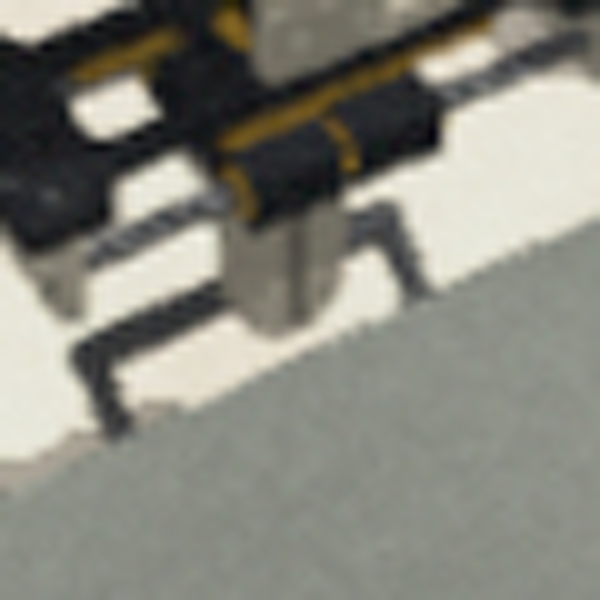

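The fingertip appears near (274,228.5), where the reported TCP would project to row 234.5. The tips may be about 25 mm higher than reported, so I'll test by touching the bare table here.

```bash
python3 -m crank '{"travel":[[0,0,0.01],[0,0,0.02],[0,0,0.03],[0,0,0.04],[0,0,0.04],[0,0,0.04],[0,0,0.04]],"spin":[0,0,0,0,0,0,0],"gripper":[0,0,0,0,0,0,0]}'
python3 -m crank '{"travel":[[0,0,0.003],[0,0,0.006],[0,0,0.009],[0,0,0.009],[0,0,0.009]],"spin":[0,0,0,0,0],"gripper":[0,0,0,0,0]}'
```

```text
time_s: 11.7
ee_pos: [0.4531, -0.0484, 0.0093]
eef_rot: [-3.14, -0.097, 0.001]
force: [-0.1, -0.7, -0.1]
opening: 0.0004
grasp_force: 0.0
time_s: 12.12
ee_pos: [0.4529, -0.0483, 0.0003]
eef_rot: [-3.14, -0.097, 0.001]
force: [-0.3, 0.3, 0.4]
opening: 0.0004
grasp_force: 0.0
```

```bash
python3 -m crank '{"travel":[[0,0,0.003],[0,0,0.006],[0,0,0.01],[0,0,0.01],[0,0,0.01]],"spin":[0,0,0,0,0],"gripper":[0,0,0,0,0]}'
python3 -m crank '{"travel":[[0,0,0.002],[0,0,0.004],[0,0,0.006],[0,0,0.006]],"spin":[0,0,0,0],"gripper":[0,0,0,0]}'
```

```text
time_s: 12.53
ee_pos: [0.4527, -0.0483, -0.01]
eef_rot: [-3.14, -0.097, 0.001]
force: [-1.0, 0.8, 0.9]
opening: 0.0002
grasp_force: 0.0
time_s: 12.87
ee_pos: [0.4528, -0.0483, -0.016]
eef_rot: [-3.14, -0.097, 0.001]
force: [-0.3, 0.4, 0.2]
opening: 0.0004
grasp_force: 0.0
```

Still no contact at a reported z of -0.016, so there is a real offset. I'll keep going down gently.

```bash
python3 -m crank '{"travel":[[0,0,0.002],[0,0,0.004],[0,0,0.004],[0,0,0.004]],"spin":[0,0,0,0],"gripper":[0,0,0,0]}'
python3 -m crank '{"travel":[[0,0,0.002],[0,0,0.004],[0,0,0.004],[0,0,0.004]],"spin":[0,0,0,0],"gripper":[0,0,0,0]}'
python3 -m crank '{"travel":[[0,0,0.002],[0,0,0.003],[0,0,0.003],[0,0,0.003]],"spin":[0,0,0,0],"gripper":[0,0,0,0]}'
```

```text
time_s: 13.2
ee_pos: [0.453, -0.0483, -0.0197]
eef_rot: [-3.14, -0.097, 0.001]
force: [0.3, -0.0, 0.4]
opening: 0.0004
grasp_force: 0.0
time_s: 13.53
ee_pos: [0.453, -0.0483, -0.0237]
eef_rot: [-3.14, -0.097, 0.001]
force: [0.4, 0.2, -0.4]
opening: 0.0002
grasp_force: 0.0
time_s: 13.87
ee_pos: [0.453, -0.0483, -0.0267]
eef_rot: [-3.14, -0.097, 0.0]
force: [0.3, 0.6, 0.3]
opening: 0.0006
grasp_force: 0.0
```

```bash
python3 -m crank '{"travel":[[0,0,0.002],[0,0,0.003],[0,0,0.003],[0,0,0.003]],"spin":[0,0,0,0],"gripper":[0,0,0,0]}'
python3 -m crank '{"travel":[[0,0,0.002],[0,0,0.003],[0,0,0.003],[0,0,0.003]],"spin":[0,0,0,0],"gripper":[0,0,0,0]}'
python3 -m crank '{"travel":[[0,0,0.002],[0,0,0.003],[0,0,0.003],[0,0,0.003]],"spin":[0,0,0,0],"gripper":[0,0,0,0]}'
python3 - <<'E'
from h import *
d=snap('scene','s4.png')
for h in(0,.02,.03,.04,.05):print(h,np.round(w2p(d,(.453,-.0483,-.033+h)),1))
# column profile around the tool: print darkness rows
im=d['image'].astype(int)
for v in range(236,262,2): print(v,[tuple(im[v,u]) for u in (212,216,220,224)])
E
```

```text
time_s: 14.2
ee_pos: [0.453, -0.0483, -0.0297]
eef_rot: [-3.14, -0.097, 0.0]
force: [0.1, 0.0, -0.1]
opening: 0.0004
grasp_force: 0.0
time_s: 14.53
ee_pos: [0.453, -0.0483, -0.0327]
eef_rot: [-3.14, -0.097, 0.0]
force: [0.8, 0.1, 0.0]
opening: 0.0003
grasp_force: 0.0
time_s: 14.87
ee_pos: [0.453, -0.0483, -0.0357]
eef_rot: [-3.14, -0.097, 0.0]
force: [-0.3, 0.6, 0.4]
opening: 0.0009
grasp_force: 0.0
0 [246.4 215.4]
0.02 [246.2 211.4]
0.03 [246.  209.4]
0.04 [245.9 207.4]
0.05 [245.8 205.4]
236 [(np.int64(227), np.int64(223), np.int64(208)), (np.int64(228), np.int64(227), np.int64(213)), (np.int64(226), np.int64(225), np.int64(210)), (np.int64(228), np.int64(226), np.int64(211))]
238 [(np.int64(229), np.int64(225), np.int64(212)), (np.int64(228), np.int64(228), np.int64(214)), (np.int64(227), np.int64(225), np.int64(210)), (np.int64(228), np.int64(226), np.int64(211))]
240 [(np.int64(228), np.int64(225), np.int64(207)), (np.int64(228), np.int64(226), np.int64(210)), (np.int64(228), np.int64(225), np.int64(210)), (np.int64(228), np.int64(223), np.int64(207))]
242 [(np.int64(228), np.in
[... 1203 characters left out ...]
int64(221), np.int64(203)), (np.int64(229), np.int64(224), np.int64(207)), (np.int64(194), np.int64(187), np.int64(171))]
256 [(np.int64(229), np.int64(224), np.int64(207)), (np.int64(226), np.int64(221), np.int64(203)), (np.int64(229), np.int64(223), np.int64(207)), (np.int64(206), np.int64(201), np.int64(184))]
258 [(np.int64(228), np.int64(222), np.int64(205)), (np.int64(228), np.int64(224), np.int64(207)), (np.int64(229), np.int64(226), np.int64(213)), (np.int64(222), np.int64(217), np.int64(200))]
260 [(np.int64(228), np.int64(224), np.int64(209)), (np.int64(229), np.int64(225), np.int64(211)), (np.int64(229), np.int64(224), np.int64(209)), (np.int64(228), np.int64(224), np.int64(209))]
```

```bash
python3 - <<'E'
from h import *
for f in('s4.png','s1.png'):
    im=cv2.cvtColor(load(f)['image'],cv2.COLOR_RGB2GRAY)
    u0,v0=(234,186) if f[1]=='4' else(262,204)
    print(f,'cols',u0,u0+24)
    for v in range(v0,v0+34): print(v,' '.join('%3d'%x for x in im[v,u0:u0+26:2]))
E
```

```text
s4.png cols 234 258
186  43  19  24  24  59  89  53  23  45  68  71  97 212
187  37  29  26  29  36  36  26  49  71  73  39  36 121
188  67  31  25  26  23  35  56  78  55  34  39  42  48
189  90  26  31  23  30  56  81  67  40  38  40  38  35
190  31  24  27  38  62  86  74  50  33  39  35  32  45
191  33  27  27  70  84  59  35  44  50  40  31  26  50
192  47  69  22  77  50  41  39  33  59  28  25  27  48
193 137 149  33  44  36  41  42  31  49  27  21  56 139
194 225 203  71  56  41  40  38  27  49  26  69 148 224
195 216 186 109  66  45  33  27  26  27  88 158 224 225
196 156 148  90  60  50  27  23  32  59 175 224 223 222
197 142 101  97  53  49  24  26  69  92 195 222 222 223
198  83  76 108 100  56  29  57  95 109 194 222 221 224
199  92  81 137 132  45  68  87  94 105 193 222 222 224
200 105 136 160 140  83 106  90  95 105 194 222 223 223
201 159 161 157 140 103 106  89  93 109 193 222 220 222
202 160 160 158 148 107 105  95  86 107 194 224 222 223
203 161 157 162 150 110 107  97  85 113 190 223 224 222
204 158 161 158 150 109 108  99  90 109 197 223 223 222
205 163 157 161 
[... 2047 characters left out ...]
  90 130 206 228 228 194 129
226  54  55 101 156 121 129  90 148 227 223 219 168 142
227  51 103 194 220 131 128 120 187 222 195 169 139 141
228 100 195 223 226 185 149 191 221 197 162 141 141 141
229 196 222 224 224 224 212 222 189 161 139 142 143 143
230 225 222 223 225 222 221 189 140 144 137 139 141 143
231 224 222 222 225 218 190 142 140 142 138 138 141 143
232 223 224 224 222 187 141 137 137 142 139 142 144 143
233 225 220 221 197 146 140 137 139 142 137 142 147 143
234 215 221 198 147 141 141 138 143 142 139 143 140 142
235 155 195 149 140 139 140 140 143 139 139 140 141 142
236 134 140 140 140 140 142 140 139 141 141 140 140 142
237 140 136 142 139 141 139 141 137 139 140 142 138 139
```

The fingertip is at row 210 with its own shadow meeting it, so it's nearly on the table. A few more small steps should find contact.

```bash
for i in 1; do python3 -m crank '{"travel":[[0,0,0.001],[0,0,0.002],[0,0,0.002],[0,0,0.002]],"spin":[0,0,0,0],"gripper":[0,0,0,0]}' | egrep 'ee_pos|force'
python3 -m crank '{"travel":[[0,0,0.001],[0,0,0.002],[0,0,0.002],[0,0,0.002]],"spin":[0,0,0,0],"gripper":[0,0,0,0]}' | egrep 'ee_pos|force'
python3 -m crank '{"travel":[[0,0,0.001],[0,0,0.002],[0,0,0.002],[0,0,0.002]],"spin":[0,0,0,0],"gripper":[0,0,0,0]}' | egrep 'ee_pos|force'; done
```

```text
ee_pos: [0.453, -0.0483, -0.0377]
force: [-0.5, 0.2, 0.4]
grasp_force: 0.0
ee_pos: [0.4533, -0.0484, -0.038]
force: [-9.2, 1.3, 21.1]
grasp_force: 10.4
ee_pos: [0.4534, -0.0484, -0.0381]
force: [-22.4, 4.5, 47.3]
grasp_force: 23.0
```

Contact came at a reported z of -0.038, so the real fingertips sit 38 mm above the reported TCP. I'll back off and check where the gripper body is, since that sets the clearances.

```bash
python3 -m crank '{"travel":[[0,0,-0.01],[0,0,-0.03],[0,0,-0.05],[0,0,-0.05],[0,0,-0.05]],"spin":[0,0,0,0,0],"gripper":[0,0,0,0,0]}' | grep ee_pos
python3 - <<'E'
from h import *
d=load('s1.png')
for z in(.13,.14,.15,.16,.177,.19): print(z,[np.round(w2p(d,(.6207+dx,-.0393,z)),1).tolist() for dx in(0,.02,.0375)])
# rod ends / outer: where +-94mm along y at z
for z in (.14,.177): print(z,[np.round(w2p(d,(.6207+dx,-.0393+dy,z)),1).tolist() for dx in(.0375,) for dy in(-.094,.094)])
E
```

```text
ee_pos: [0.4545, -0.0487, 0.0096]
0.13 [[272.1, 218.1], [275.4, 223.2], [278.4, 227.7]]
0.14 [[272.1, 215.8], [275.5, 220.9], [278.4, 225.4]]
0.15 [[272.2, 213.5], [275.5, 218.6], [278.5, 223.1]]
0.16 [[272.2, 211.1], [275.5, 216.2], [278.6, 220.7]]
0.177 [[272.2, 207.0], [275.6, 212.1], [278.7, 216.6]]
0.19 [[272.2, 203.8], [275.7, 208.9], [278.7, 213.5]]
0.14 [[246.8, 238.0], [308.6, 213.4]]
0.177 [[246.2, 229.3], [309.5, 204.6]]
```

The body matches a gripper sitting 38 mm higher than reported, so real z = reported z + 0.038, with no lateral error. I'll put that into the helper and hook the bar again, with real tip height about 0.048.

```bash
sed -i "s/p=np.array(s\['ee_pos'\]);/p=np.array(s['ee_pos'])+[0,0,.038];/" go.py
python3 -m crank '{"travel":[[0,0,-0.04],[0,0,-0.08],[0,0,-0.12],[0,0,-0.12],[0,0,-0.12],[0.04,0,-0.12],[0.08,0,-0.12],[0.12,0,-0.12],[0.166,0,-0.12],[0.166,0,-0.12],[0.166,0,-0.12],[0.166,0,-0.12],[0.166,0,-0.12],[0.166,0,-0.08],[0.166,0,-0.04],[0.166,0,0],[0.166,0,0],[0.166,0,0],[0.166,0,0],[0.166,0,0]],"spin":[0,0,0,0,0,0,0,0,0,0,0,0,0,0,0,0,0,0,0,0],"gripper":[0,0,0,0,0,0,0,0,0,0,0,0,0,0,0,0,0,0,0,0]}'
```

```text
time_s: 18.0
ee_pos: [0.6216, -0.0386, 0.0128]
eef_rot: [3.139, 0.097, 0.01]
force: [-0.4, -0.1, -0.5]
opening: 0.0007
grasp_force: 0.0
```

```bash
python3 -m crank '{"travel":[[-0.01,0,0.002],[-0.02,0,0.002],[-0.03,0,0.002],[-0.04,0,0.002],[-0.05,0,0.002],[-0.06,0,0.002],[-0.07,0,0.002],[-0.08,0,0.002],[-0.09,0,0.002],[-0.1,0,0.002],[-0.11,0,0.002],[-0.12,0,0.002],[-0.13,0,0.002],[-0.138,0,0.002],[-0.144,0,0.002],[-0.15,0,0.002],[-0.155,0,0.002],[-0.159,0,0.002],[-0.162,0,0.002],[-0.162,0,0.002]],"spin":[0,0,0,0,0,0,0,0,0,0,0,0,0,0,0,0,0,0,0,0],"gripper":[0,0,0,0,0,0,0,0,0,0,0,0,0,0,0,0,0,0,0,0]}'
```

```text
time_s: 19.67
ee_pos: [0.4568, -0.0481, 0.0064]
eef_rot: [-3.14, -0.097, 0.0]
force: [1.0, 0.0, -0.1]
opening: 0.0006
grasp_force: 0.4
```

```bash
python3 -m crank '{"travel":[[-0.002,0,0],[-0.004,0,0],[-0.004,0,0],[-0.004,0,0]],"spin":[0,0,0,0],"gripper":[0,0,0,0]}' |egrep 'ee_pos|force'
python3 -m crank '{"travel":[[-0.002,0,0],[-0.004,0,0],[-0.004,0,0],[-0.004,0,0]],"spin":[0,0,0,0],"gripper":[0,0,0,0]}' |egrep 'ee_pos|force'
```

```text
ee_pos: [0.457, -0.0481, 0.0068]
force: [21.0, 2.1, -14.2]
grasp_force: 10.8
ee_pos: [0.4574, -0.0482, 0.0076]
force: [43.0, 4.4, -30.5]
grasp_force: 21.1
```

Force rose to 43 N with no movement, so the tray is at its stop. I'll release the bar, rise, and step aside to look.

```bash
python3 -m crank '{"travel":[[0.01,0,0],[0.025,0,0],[0.025,0,0],[0.025,0,0],[0.025,0,-0.04],[0.025,0,-0.08],[0.025,0,-0.12],[0.025,0,-0.17],[0.025,0,-0.17],[0,-0.04,-0.17],[0,-0.08,-0.17],[0,-0.12,-0.17],[0,-0.16,-0.17],[0,-0.2,-0.17],[0,-0.24,-0.17],[0,-0.28,-0.17],[0,-0.28,-0.17],[0,-0.28,-0.17]],"spin":[0,0,0,0,0,0,0,0,0,0,0,0,0,0,0,0,0,0],"gripper":[0,0,0,0,0,0,0,0.06,0.06,0.06,0.06,0.06,0.06,0.06,0.06,0.06,0.06,0.06]}' | grep ee_pos
python3 - <<'E'
from fig import *
d=snap('top','t5.png')
for m,c,s in blobs(d,60):
    print(c.round(0),s, p2w(d,*c,.03).round(3))
i=cv2.imread('pics/t5.png'); cv2.imwrite('pics/t5a.png',cv2.resize(i[150:290,220:420],None,fx=4,fy=4,interpolation=cv2.INTER_CUBIC))
E
```

```text
ee_pos: [0.4302, 0.2322, 0.1755]
[117. 102.] [ 100   73   35   58 1318] [0.911 0.503 0.03 ]
[ 28. 201.] [   0  161   58   79 3216] [0.606 0.729 0.03 ]
[180. 195.] [169 185  22  20 317] [0.634 0.295 0.03 ]
[309. 208.] [299 195  23  28 441] [ 0.604 -0.069  0.03 ]
[177. 225.] [166 217  22  19 322] [0.547 0.297 0.03 ]
[390. 274.] [ 356  241   69   68 3488] [ 0.425 -0.292  0.03 ]
[540. 287.] [523 272  35  31 851] [ 0.399 -0.709  0.03 ]
```

View pics/t5a.png

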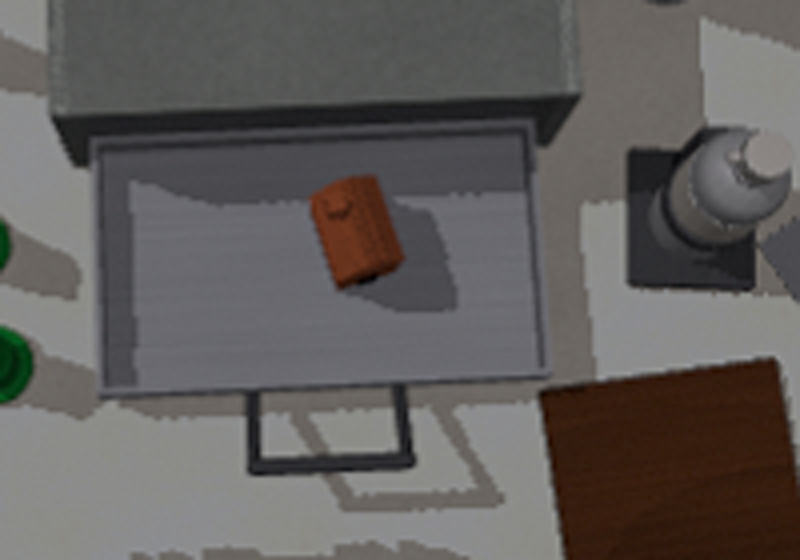

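The tray is fully out, with the house standing in it at crop (357,232), ridge turned about 18°. I'll fit its pose from the silhouette, and refine the tray pose.

```bash
cat >> fig.py <<'E'
def rhouse(d,x,y,a,z0,zr=.066):
    m=np.zeros(d['image'].shape[:2],np.uint8); c,s=np.cos(a),np.sin(a)
    P=[(u,v,z) for u in(-.03,.03) for v in(-.022,.022) for z in(0,.05)]+[(u,0,zr) for u in(-.03,.03)]
    hullmask(d,[(x+c*u-s*v,y+s*u+c*v,z0+z) for u,v,z in P],m); return m>0
def fith(d,mask,p,a,z0):
    f=lambda q:-((lambda r:(r&mask).sum()/(r|mask).sum())(rhouse(d,q[0],q[1],q[2]/10,z0)))
    q=np.array([p[0],p[1],a*10]); o=minimize(f,q,method='Nelder-Mead',options=dict(initial_simplex=[q,q+[.008,0,0],q+[0,.008,0],q+[0,0,2]],xatol=2e-4))
    return o.x[:2],np.degrees(o.x[2]/10),-o.fun
E
python3 - <<'E'
from fig import *
from go import go
d=load('t5.png')
b=[x for x in blobs(d,200) if 290<x[1][0]<330][0]
for a in(.2,.4):
  r=fith(d,b[0],p2w(d,*b[1],.05),a,.02);print(r)
g=lambda x,y:((x+.5)/4-.5+220,(y+.5)/4-.5+150)
c=[p2w(d,*g(*q),.045) for q in((94,140),(533,122),(548,375),(100,395))];print(np.round(c,4),np.mean(c,0).round(4))
print('handle',p2w(d,*g(253,468),.08),p2w(d,*g(410,462),.08))
print('cap',p2w(d,*g(768,156),.203))
(x,y),a=r[0],r[1]
go([(x,y,.20,a+90),(x,y,.052,a+90)])
E
```

```text
(array([ 0.59970692, -0.06872883]), np.float64(19.299672098358403), np.float64(0.9206680584551148))
(array([ 0.59876801, -0.06890774]), np.float64(16.04357292532248), np.float64(0.918580375782881))
[[ 0.6631  0.1166  0.045 ]
 [ 0.6836 -0.1891  0.045 ]
 [ 0.5065 -0.1985  0.045 ]
 [ 0.4857  0.1049  0.045 ]] [ 0.5847 -0.0415  0.045 ]
handle [ 4.37138739e-01 -1.71830899e-04  8.00000000e-02] [ 0.44338382 -0.10233549  0.08      ]
cap [ 0.62347996 -0.30674524  0.203     ]
t 21.9 pos [0.4307 0.2309 0.2136] yaw -86.3 j6 1.89 F [0.2 0.7 0.5] op 0.06 gf 0.0
[0.1486, 0.3099, 0.0137] spin -0.216 rows 8.2
[0.1488, 0.3097, 0.1617] spin -0.216 rows 3.5
```

```bash
python3 -m crank '{"travel":[[0.149,0.31,0],[0.149,0.31,0],[0.149,0.31,0],[0.149,0.31,0],[0.149,0.31,0],[0.149,0.31,0],[0.149,0.31,0],[0.149,0.31,0],[0.149,0.31,0],[0.149,0.31,0.04],[0.149,0.31,0.08],[0.149,0.31,0.08],[0.149,0.31,0.08],[0.149,0.31,0.08]],"spin":[-0.244,-0.244,-0.244,-0.244,-0.244,-0.244,-0.244,-0.244,-0.244,-0.244,-0.244,-0.244,-0.244,-0.244],"gripper":[0.066,0.066,0.066,0.066,0.066,0.066,0.066,0.066,0.066,0.066,0.066,0.066,0.066,0.066]}' 25|grep ee_pos
python3 -c "
from go import *
go([(.5993,-.0688,.032,-72.3)])"
```

```text
ee_pos: [0.5998, -0.0703, 0.0983]
t 23.1 pos [ 0.5998 -0.0703  0.1363] yaw -72.5 j6 1.06 F [-0.2 -0.9 -0. ] op 0.066 gf 0.0
[-0.0001, -0.0017, 0.1043] spin -0.004 rows 2.5
```

```bash
python3 -m crank '{"travel":[[0,-0.001,0.03],[0,-0.001,0.06],[0,-0.001,0.09],[0,-0.001,0.104],[0,-0.001,0.104],[0,-0.001,0.104],[0,-0.001,0.104],[0,-0.001,0.104],[0,-0.001,0.104],[0,-0.001,0.104],[0,-0.001,0.104],[0,-0.001,0.104]],"spin":[0,0,0,0,0,0,0,0,0,0,0,0],"gripper":[0.066,0.066,0.066,0.066,0.066,0.066,0.066,0.03,0.03,0.03,0.03,0.03]}' 25
python3 -c "
from go import *
go([(.4298,-.2939,.2,-72.3)])"
```

```text
time_s: 24.05
ee_pos: [0.6, -0.0682, -0.0066]
eef_rot: [3.105, 0.479, 0.002]
force: [-1.8, 1.9, 6.7]
opening: 0.0444
grasp_force: 24.9
t 24.1 pos [ 0.6    -0.0682  0.0314] yaw -72.5 j6 1.07 F [-1.8  1.9  6.7] op 0.0444 gf 24.9
[-0.2301, 0.164, -0.1688] spin -0.003 rows 7.9
```

```bash
python3 -m crank '{"travel":[[0,0,-0.03],[0,0,-0.06],[0,0,-0.09],[0,0,-0.12],[-0.03,0.02,-0.12],[-0.06,0.043,-0.12],[-0.09,0.064,-0.12],[-0.12,0.086,-0.12],[-0.15,0.107,-0.12],[-0.18,0.128,-0.12],[-0.21,0.15,-0.12],[-0.23,0.164,-0.12],[-0.23,0.164,-0.12],[-0.23,0.164,-0.12],[-0.23,0.164,-0.09],[-0.23,0.164,-0.06],[-0.23,0.164,-0.04],[-0.23,0.164,-0.02],[-0.23,0.164,-0.02],[-0.23,0.164,-0.02]],"spin":[0,0,0,0,0,0,0,0,0,0,0,0,0,0,0,0,0,0,0,0],"gripper":[0.03,0.03,0.03,0.03,0.03,0.03,0.03,0.03,0.03,0.03,0.03,0.03,0.03,0.03,0.03,0.03,0.03,0.03,0.03,0.03]}' 25
python3 -c "
from go import *
go([(.4298,-.2939,.0238,-72.3)])"
```

```text
time_s: 25.72
ee_pos: [0.4289, -0.2921, 0.0112]
eef_rot: [-3.102, -0.48, 0.004]
force: [0.3, 0.4, -2.2]
opening: 0.0443
grasp_force: 24.8
t 25.7 pos [ 0.4289 -0.2921  0.0492] yaw -72.4 j6 0.57 F [ 0.3  0.4 -2.2] op 0.0443 gf 24.8
[0.0004, 0.0021, 0.0254] spin -0.002 rows 0.6
```

```bash
python3 -m crank '{"travel":[[0,0,0.01],[0,0,0.018],[0,0,0.0245],[0,0,0.0245],[0,0,0.0245],[0,0,0.0245],[0,0,0.0245],[0,0,0.0245],[0,0,0.0245],[0,0,0],[0,0,-0.04],[0,0,-0.08],[0,0,-0.12],[0,0,-0.15],[0,0,-0.15],[0,0,-0.15]],"spin":[0,0,0,0,0,0,0,0,0,0,0,0,0,0,0,0],"gripper":[0.03,0.03,0.03,0.03,0.03,0.068,0.068,0.068,0.068,0.068,0.068,0.068,0.068,0.068,0.068,0.068]}' 25
python3 - <<'E'
from fig import *
from go import go
print('tray figs')
d=snap('top','t6.png')
for m,c,s in blobs(d,150,700):
    w=p2w(d,*c,.03)
    if .28<w[0]<.75 and abs(w[1])<.45: print(c.round(0),s[4],fit(d,m,*c),fith(d,m,w,.3,.012) if w[1]<-.15 else '')
go([(.48,.1,.21,93.7)])
E
```

```text
time_s: 27.05
ee_pos: [0.4311, -0.2954, 0.1656]
eef_rot: [3.1, 0.478, 0.006]
force: [0.6, 0.7, -0.1]
opening: 0.0677
grasp_force: 0.0
tray figs
[180. 195.] 316 (array([0.63618249, 0.29930378]), np.float64(0.8315789473684211)) 
[177. 225.] 320 (array([0.54844338, 0.30064968]), np.float64(0.8285714285714286)) 
[145. 230.] 341 (array([0.53471405, 0.38999705]), np.float64(0.8399014778325123)) 
[142. 268.] 350 (array([0.4280883 , 0.39012816]), np.float64(0.847457627118644)) 
[176. 295.] 339 (array([0.35684016, 0.2929267 ]), np.float64(0.8582278481012658)) 
t 27.1 pos [ 0.4299 -0.2944  0.2012] yaw -72.5 j6 0.57 F [ 0.5  0.7 -0.7] op 0.068 gf 0.0
[0.1665, -0.361, -0.0092] spin 0.241 rows 9.5
```

```bash
cat > nx.py <<'E'
import sys
from fig import *
from go import go
Y=93.7
S={1:(.6089,.0458),2:(.6144,-.039),3:(.6199,-.1238),4:(.5417,.0013),5:(.5475,-.0885)}
E
python3 -c "
from nx import *
go([(.637,.300,.16,Y)])"
```

```text
t 27.1 pos [ 0.4299 -0.2944  0.2012] yaw -72.5 j6 0.57 F [ 0.5  0.7 -0.7] op 0.068 gf 0.0
[0.3764, -0.5046, 0.0408] spin 0.241 rows 15.1
```

```bash
python3 -m crank '{"travel":[[0.376,-0.505,0],[0.376,-0.505,0],[0.376,-0.505,0],[0.376,-0.505,0],[0.376,-0.505,0],[0.376,-0.505,0],[0.376,-0.505,0],[0.376,-0.505,0],[0.376,-0.505,0],[0.376,-0.505,0],[0.376,-0.505,0],[0.376,-0.505,0],[0.376,-0.505,0],[0.376,-0.505,0],[0.376,-0.505,0],[0.376,-0.505,0],[0.376,-0.505,0.03],[0.376,-0.505,0.05],[0.376,-0.505,0.05],[0.376,-0.505,0.05]],"spin":[0.241,0.241,0.241,0.241,0.241,0.241,0.241,0.241,0.241,0.241,0.241,0.241,0.241,0.241,0.241,0.241,0.241,0.241,0.241,0.241],"gripper":[0.06,0.06,0.06,0.06,0.06,0.06,0.06,0.06,0.06,0.06,0.06,0.06,0.06,0.06,0.06,0.06,0.06,0.06,0.06,0.06]}' 20 |grep ee_pos
python3 - <<'E'
from nx import *
go([(.637,.300,.019,Y)])
d=snap('wrist','w6.png')
for m,c,s in blobs(d,300,30000): print(c.round(0),s, p2w(d,*c,.03).round(3))
for x in((.637,.2995),):print([np.round(w2p(d,(*x,z))) for z in(0,.03,.083)])
E
```

```text
ee_pos: [0.6334, 0.2998, 0.1084]
t 28.8 pos [0.6334 0.2998 0.1464] yaw -86.3 j6 1.87 F [ 0.1 -0.1  0.2] op 0.0597 gf 0.0
[0.0045, -0.0003, 0.1274] spin 0.0 rows 3.1
[285. 194.] [ 258  162   56   67 2900] [0.64  0.299 0.03 ]
[277. 280.] [ 252  245   52   71 2945] [0.552 0.302 0.03 ]
[180. 270.] [167 255  33  38 593] [0.557 0.396 0.03 ]
[207. 368.] [193 350  27  38 591] [0.442 0.37  0.03 ]
[array([285., 189.]), array([285., 197.]), array([285., 215.])]
```

```bash
python3 -m crank '{"travel":[[0.005,0,0.03],[0.005,0,0.06],[0.005,0,0.09],[0.005,0,0.115],[0.005,0,0.127],[0.005,0,0.127],[0.005,0,0.127],[0.005,0,0.127],[0.005,0,0.127],[0.005,0,0.127],[0.005,0,0.127],[0.005,0,0.127],[0.005,0,0.127]],"spin":[0,0,0,0,0,0,0,0,0,0,0,0,0],"gripper":[0.06,0.06,0.06,0.06,0.06,0.06,0.06,0.06,0.03,0.03,0.03,0.03,0.03]}' 20
python3 -c "
from nx import *
go([(.637,.3,.16,Y),(*S[3],.16,Y),(*S[3],.039,Y)])"
```

```text
time_s: 29.9
ee_pos: [0.6415, 0.3013, -0.0136]
eef_rot: [-3.14, -0.102, -0.002]
force: [-0.3, 0.4, 3.8]
opening: 0.0379
grasp_force: 20.0
t 29.9 pos [0.6415 0.3013 0.0244] yaw -86.3 j6 1.87 F [-0.3  0.4  3.8] op 0.0379 gf 20.0
[-0.0044, 0.0009, -0.1356] spin 0.0 rows 3.3
[-0.049, 0.4227, -0.1358] spin 0.0 rows 10.2
[-0.0491, 0.4228, -0.0148] spin 0.0 rows 2.9
```

```bash
python3 -m crank '{"travel":[[0,0,-0.04],[0,0,-0.08],[0,0,-0.12],[-0.01,0,-0.165],[-0.03,0.04,-0.165],[-0.05,0.08,-0.165],[-0.055,0.12,-0.165],[-0.055,0.16,-0.165],[-0.055,0.2,-0.165],[-0.055,0.24,-0.165],[-0.055,0.28,-0.165],[-0.055,0.32,-0.165],[-0.055,0.36,-0.165],[-0.055,0.4,-0.165],[-0.049,0.423,-0.16],[-0.049,0.423,-0.12],[-0.049,0.423,-0.08],[-0.049,0.423,-0.04],[-0.049,0.423,-0.04],[-0.049,0.423,-0.04]],"spin":[0,0,0,0,0,0,0,0,0,0,0,0,0,0,0,0,0,0,0,0],"gripper":[0.03,0.03,0.03,0.03,0.03,0.03,0.03,0.03,0.03,0.03,0.03,0.03,0.03,0.03,0.03,0.03,0.03,0.03,0.03,0.03]}' 20
python3 -c "
from nx import *
go([(*S[3],.041,Y)])"
```

```text
time_s: 31.57
ee_pos: [0.6162, -0.1233, 0.0225]
eef_rot: [-3.138, -0.102, 0.011]
force: [0.2, 0.4, -0.8]
opening: 0.0373
grasp_force: 20.0
t 31.6 pos [ 0.6162 -0.1233  0.0605] yaw -86.3 j6 1.23 F [ 0.2  0.4 -0.8] op 0.0373 gf 20.0
[0.0038, 0.0008, 0.0195] spin 0.0 rows 0.5
```

```bash
python3 -m crank '{"travel":[[0,0,0.006],[0,0,0.012],[0,0,0.018],[0,0,0.018],[0,0,0.018],[0,0,0.018]],"spin":[0,0,0,0,0,0],"gripper":[0.03,0.03,0.03,0.03,0.03,0.03]}' 20
```

```text
time_s: 32.07
ee_pos: [0.6199, -0.1243, 0.0082]
eef_rot: [3.14, 0.102, 0.002]
force: [0.3, -0.6, -1.7]
opening: 0.0374
grasp_force: 20.0
```

```bash
python3 -m crank '{"travel":[[0,0,0.001],[0,0,0.002],[0,0,0.002],[0,0,0.002]],"spin":[0,0,0,0],"gripper":[0.03,0.03,0.03,0.03]}' 20|egrep 'pos|force'
python3 -m crank '{"travel":[[0,0,0.001],[0,0,0.002],[0,0,0.002],[0,0,0.002]],"spin":[0,0,0,0],"gripper":[0.03,0.03,0.03,0.03]}' 20|egrep 'pos|force'
```

```text
ee_pos: [0.6202, -0.1244, 0.0064]
force: [0.3, 0.4, 4.9]
grasp_force: 20.0
ee_pos: [0.6218, -0.1243, 0.0063]
force: [0.1, 1.4, 12.7]
grasp_force: 20.0
```

```bash
python3 -m crank '{"travel":[[0,0,-0.002],[0,0,-0.002],[0,0,-0.002],[0,0,-0.002],[0,0,-0.002],[0,0,-0.03],[0,0,-0.07],[0,0,-0.11],[0,0,-0.13],[0,0,-0.13],[0,0,-0.13],[0,0,-0.13]],"spin":[0,0,0,0,0,0,0,0,0,0,0,0],"gripper":[0.052,0.052,0.052,0.052,0.052,0.052,0.052,0.052,0.052,0.052,0.052,0.052]}' 20|egrep 'pos'
python3 - <<'E'
from nx import *
go([(.550,.3015,.17,Y),(.550,.3015,.02,Y)])
d=snap('wrist','w7.png')
for m,c,s in blobs(d,300,30000): print(c.round(0),s, p2w(d,*c,.05).round(3))
for p in [(*S[3],z) for z in(.02,.05,.103)]:print(np.round(w2p(d,p)))
E
```

```text
ee_pos: [0.6187, -0.124, 0.1321]
t 33.7 pos [ 0.6187 -0.124   0.1701] yaw -86.3 j6 1.23 F [ 0.5  0.3 -0.9] op 0.0517 gf 0.0
[-0.041, -0.4291, 0.0004] spin 0.0 rows 10.3
[-0.0407, -0.429, 0.1504] spin 0.0 rows 3.6
[286. 199.] [ 259  167   56   67 2848] [ 0.62  -0.126  0.05 ]
[355. 371.] [346 350  22  38 588] [ 0.432 -0.213  0.05 ]
[284. 191.]
[284. 199.]
[284. 217.]
```

```bash
python3 -m crank '{"travel":[[-0.041,-0.429,0],[-0.041,-0.429,0],[-0.041,-0.429,0],[-0.041,-0.429,0],[-0.041,-0.429,0],[-0.041,-0.429,0],[-0.041,-0.429,0],[-0.041,-0.429,0],[-0.041,-0.429,0],[-0.041,-0.429,0],[-0.041,-0.429,0],[-0.041,-0.429,0],[-0.041,-0.429,0],[-0.041,-0.429,0.03],[-0.041,-0.429,0.06],[-0.041,-0.429,0.06],[-0.041,-0.429,0.06],[-0.041,-0.429,0.06]],"spin":[0,0,0,0,0,0,0,0,0,0,0,0,0,0,0,0,0,0],"gripper":[0.06,0.06,0.06,0.06,0.06,0.06,0.06,0.06,0.06,0.06,0.06,0.06,0.06,0.06,0.06,0.06,0.06,0.06]}' 20 |grep ee_pos
python3 - <<'E'
from nx import *
go([(.550,.3015,.02,Y)])
d=snap('wrist','w8.png')
for m,c,s in blobs(d,300,30000): print(c.round(0),s, p2w(d,*c,.03).round(3))
E
```

```text
ee_pos: [0.5514, 0.3001, 0.0744]
t 35.3 pos [0.5514 0.3001 0.1124] yaw -86.4 j6 1.92 F [-0.1 -0.8 -0.6] op 0.0599 gf 0.0
[-0.0014, -0.0015, 0.0924] spin -0.001 rows 2.2
[282. 212.] [ 252  174   63   80 3823] [0.551 0.302 0.03 ]
[224. 242.] [ 182  218   72   72 2042] [0.522 0.348 0.03 ]
```

Lined up. I'll descend, settle and grip.

```bash
python3 -m crank '{"travel":[[0,0,0.03],[0,0,0.06],[0,0,0.085],[0,0,0.092],[0,0,0.092],[0,0,0.092],[0,0,0.092],[0,0,0.092],[0,0,0.092],[0,0,0.092],[0,0,0.092],[0,0,0.092],[0,0,0.092],[0,0,0.092]],"spin":[0,0,0,0,0,0,0,0,0,0,0,0,0,0],"gripper":[0.06,0.06,0.06,0.06,0.06,0.06,0.06,0.06,0.03,0.03,0.03,0.03,0.03,0.03]}' 20
python3 -c "
from nx import *
go([(*S[2],.19,Y),(*S[2],.065,Y)])"
```

```text
time_s: 36.5
ee_pos: [0.5509, 0.3014, -0.0182]
eef_rot: [-3.14, -0.102, -0.001]
force: [-0.9, 0.7, 3.7]
opening: 0.0376
grasp_force: 20.0
t 36.5 pos [0.5509 0.3014 0.0198] yaw -86.3 j6 1.92 F [-0.9  0.7  3.7] op 0.0376 gf 20.0
[0.0413, 0.3438, -0.1703] spin 0.0 rows 9.3
[0.0413, 0.3438, -0.0453] spin 0.0 rows 3.0
```

```bash
python3 -m crank '{"travel":[[0,0,-0.04],[0,0,-0.08],[0,0,-0.12],[0,0.02,-0.15],[0,0.06,-0.15],[0,0.1,-0.15],[0,0.14,-0.15],[0.01,0.18,-0.15],[0.02,0.22,-0.15],[0.03,0.26,-0.15],[0.04,0.3,-0.15],[0.041,0.344,-0.15],[0.041,0.344,-0.15],[0.041,0.344,-0.14],[0.041,0.344,-0.1],[0.041,0.344,-0.06],[0.041,0.344,-0.035],[0.041,0.344,-0.025],[0.041,0.344,-0.0215],[0.041,0.344,-0.0215]],"spin":[0,0,0,0,0,0,0,0,0,0,0,0,0,0,0,0,0,0,0,0],"gripper":[0.03,0.03,0.03,0.03,0.03,0.03,0.03,0.03,0.03,0.03,0.03,0.03,0.03,0.03,0.03,0.03,0.03,0.03,0.03,0.03]}' 20
python3 -m crank '{"travel":[[0,0,0],[0,0,0],[0,0,0.001],[0,0,0.001]],"spin":[0,0,0,0],"gripper":[0.03,0.03,0.03,0.03]}' 20
```

```text
time_s: 38.17
ee_pos: [0.6131, -0.038, 0.0019]
eef_rot: [-3.139, -0.104, 0.003]
force: [-0.7, 0.4, -0.9]
opening: 0.0379
grasp_force: 20.0
time_s: 38.5
ee_pos: [0.6145, -0.0394, 0.0027]
eef_rot: [3.14, 0.102, 0.002]
force: [0.0, -0.2, -1.8]
opening: 0.0375
grasp_force: 20.0
```

```bash
python3 -m crank '{"travel":[[0,0,0.001],[0,0,0.001],[0,0,0.001],[0,0,0],[0,0,0],[0,0,0],[0,0,0],[0,0,0],[0,0,-0.03],[0,0,-0.07],[0,0,-0.11],[0,0,-0.13],[0,0,-0.13],[0,0,-0.13],[0,0,-0.13]],"spin":[0,0,0,0,0,0,0,0,0,0,0,0,0,0,0],"gripper":[0.03,0.03,0.03,0.052,0.052,0.052,0.052,0.052,0.052,0.052,0.052,0.052,0.052,0.052,0.052]}' 20|egrep 'pos'
python3 - <<'E'
from nx import *
go([(.535,.390,.17,Y)])
d=snap('wrist','w9.png')
for m,c,s in blobs(d,300,30000): print(c.round(0),s, p2w(d,*c,.05).round(3))
E
```

```text
ee_pos: [0.6133, -0.0393, 0.1309]
t 39.8 pos [ 0.6133 -0.0393  0.1689] yaw -86.3 j6 1.36 F [ 0.8 -0.4 -0.5] op 0.0521 gf 0.0
[-0.0504, -0.4335, -0.0009] spin 0.0 rows 10.5
[286. 199.] [ 259  167   56   68 2874] [ 0.615 -0.041  0.05 ]
[380. 199.] [ 345  166   74   68 3357] [ 0.62  -0.126  0.05 ]
[536. 299.] [ 502  285   58   31 1266] [ 0.528 -0.297  0.05 ]
```

```bash
python3 -m crank '{"travel":[[-0.05,-0.433,0],[-0.05,-0.433,0],[-0.05,-0.433,0],[-0.05,-0.433,0],[-0.05,-0.433,0],[-0.05,-0.433,0],[-0.05,-0.433,0],[-0.05,-0.433,0],[-0.05,-0.433,0],[-0.05,-0.433,0],[-0.05,-0.433,0],[-0.05,-0.433,0],[-0.05,-0.433,0],[-0.05,-0.433,0.03],[-0.05,-0.433,0.06],[-0.05,-0.433,0.06],[-0.05,-0.433,0.06],[-0.05,-0.433,0.06],[-0.05,-0.433,0.06]],"spin":[0,0,0,0,0,0,0,0,0,0,0,0,0,0,0,0,0,0,0],"gripper":[0.06,0.06,0.06,0.06,0.06,0.06,0.06,0.06,0.06,0.06,0.06,0.06,0.06,0.06,0.06,0.06,0.06,0.06,0.06]}' 20 |grep ee_pos
python3 - <<'E'
from nx import *
go([(.535,.390,.02,Y)])
d=snap('wrist','w10.png')
for m,c,s in blobs(d,300,30000): print(c.round(0),s, p2w(d,*c,.03).round(3))
E
```

```text
ee_pos: [0.5376, 0.3895, 0.0744]
t 41.4 pos [0.5376 0.3895 0.1124] yaw -86.3 j6 2.06 F [ 0.2 -0.4  0.2] op 0.0595 gf 0.0
[-0.0028, -0.0005, 0.0924] spin -0.001 rows 2.2
[323. 248.] [ 293  210   61   90 3457] [0.509 0.356 0.03 ]
[277. 302.] [ 249  286   56   30 1321] [0.455 0.391 0.03 ]
[276. 364.] [ 254  350   43   33 1176] [0.389 0.388 0.03 ]
[357. 373.] [341 352  39  37 948] [0.384 0.31  0.03 ]
```

The figure isn't where it was; it was probably knocked aside. I'll check in the top view.

```bash
python3 - <<'E'
from nx import *
for n in('top','scene'):
    d=snap(n,n+'11.png')
    for m,c,s in blobs(d,60,700):
        w=p2w(d,*c,.03)
        if .28<w[0]<.75 and abs(w[1])<.46: 
            z=.02 if w[1]<.13 else 0
            print(n,c.round(0),s.tolist(),[np.round(q,4) for q in fit(d,m,*c,z)])
w=load('w10.png');m=[b for b in blobs(w,300,30000)][0]
print('wrist fit',fit(w,m[0],*m[1]))
E
```

```text
top [300. 205.] [291, 195, 19, 20, 295] [array([ 0.6127, -0.0419]), np.float64(0.8381)]
top [330. 203.] [321, 194, 19, 20, 306] [array([ 0.6202, -0.1273]), np.float64(0.8453)]
top [158. 240.] [146, 231, 23, 19, 331] [array([0.507 , 0.3511]), np.float64(0.8422)]
top [146. 267.] [138, 259, 16, 20, 205] [array([0.4286, 0.382 ]), np.float64(0.5)]
top [176. 294.] [164, 285, 23, 20, 339] [array([0.3588, 0.2921]), np.float64(0.8582)]
scene [324. 153.] [316, 141, 15, 23, 243] [array([0.3621, 0.3003]), np.float64(0.7941)]
scene [360. 166.] [351, 145, 18, 41, 488] [array([0.5069, 0.3615]), np.float64(0.5247)]
scene [272. 227.] [267, 222, 12, 13, 114] [array([ 0.5974, -0.0244]), np.float64(0.2801)]
scene [246. 239.] [241, 233, 12, 14, 119] [array([ 0.5944, -0.1154]), np.float64(0.2833)]
wrist fit (array([0.50628437, 0.35331414]), np.float64(0.7792680154580587))
```

Figure C now stands at (0.508, 0.352), upright, with jar clearance good enough for this yaw.

```bash
python3 -c "
from nx import *
go([(.508,.3522,.1124,Y),(.508,.3522,.02,Y)])"
```

```text
t 41.5 pos [0.5373 0.3899 0.1121] yaw -86.3 j6 2.06 F [ 0.4  0.2 -0.4] op 0.06 gf 0.0
[-0.0316, 0.0358, -0.0005] spin -0.0 rows 1.1
[-0.0319, 0.0359, 0.0919] spin -0.0 rows 2.2
```

```bash
python3 -m crank '{"travel":[[-0.032,0.036,0],[-0.032,0.036,0],[-0.032,0.036,0],[-0.032,0.036,0],[-0.032,0.036,0],[-0.032,0.036,0.03],[-0.032,0.036,0.06],[-0.032,0.036,0.085],[-0.032,0.036,0.092],[-0.032,0.036,0.092],[-0.032,0.036,0.092],[-0.032,0.036,0.092],[-0.032,0.036,0.092],[-0.032,0.036,0.092],[-0.032,0.036,0.092],[-0.032,0.036,0.092],[-0.032,0.036,0.092],[-0.032,0.036,0.092],[-0.032,0.036,0.092]],"spin":[0,0,0,0,0,0,0,0,0,0,0,0,0,0,0,0,0,0,0],"gripper":[0.06,0.06,0.06,0.06,0.06,0.06,0.06,0.06,0.06,0.06,0.06,0.06,0.06,0.03,0.03,0.03,0.03,0.03,0.03]}' 20
python3 -c "
from nx import *
go([(*S[1],.19,Y),(*S[1],.065,Y)])"
```

```text
time_s: 43.12
ee_pos: [0.5068, 0.3518, -0.0195]
eef_rot: [-3.139, -0.102, -0.001]
force: [-1.2, 0.5, 4.0]
opening: 0.0374
grasp_force: 20.0
t 43.1 pos [0.5068 0.3518 0.0185] yaw -86.3 j6 2.03 F [-1.2  0.5  4. ] op 0.0374 gf 20.0
[0.0822, 0.3119, -0.1716] spin 0.0 rows 8.8
[0.0821, 0.312, -0.0466] spin 0.0 rows 3.0
```

```bash
python3 -m crank '{"travel":[[0,0,-0.04],[0,0,-0.08],[0,0,-0.12],[0,0.02,-0.15],[0,0.06,-0.15],[0.01,0.1,-0.15],[0.02,0.14,-0.15],[0.03,0.18,-0.15],[0.05,0.22,-0.15],[0.07,0.26,-0.15],[0.082,0.312,-0.15],[0.082,0.312,-0.15],[0.082,0.312,-0.15],[0.082,0.312,-0.14],[0.082,0.312,-0.1],[0.082,0.312,-0.06],[0.082,0.312,-0.035],[0.082,0.312,-0.025],[0.082,0.312,-0.0205],[0.082,0.312,-0.0205]],"spin":[0,0,0,0,0,0,0,0,0,0,0,0,0,0,0,0,0,0,0,0],"gripper":[0.03,0.03,0.03,0.03,0.03,0.03,0.03,0.03,0.03,0.03,0.03,0.03,0.03,0.03,0.03,0.03,0.03,0.03,0.03,0.03]}' 20
python3 -m crank '{"travel":[[0,0,0],[0,0,0],[0,0,0.001],[0,0,0.001]],"spin":[0,0,0,0],"gripper":[0.03,0.03,0.03,0.03]}' 20
```

```text
time_s: 44.78
ee_pos: [0.6079, 0.0471, -0.0001]
eef_rot: [-3.139, -0.104, 0.001]
force: [-0.1, -0.4, -1.6]
opening: 0.0376
grasp_force: 20.0
time_s: 45.12
ee_pos: [0.6086, 0.0457, -0.0003]
eef_rot: [3.14, 0.102, 0.001]
force: [-0.6, 0.1, -0.9]
opening: 0.0376
grasp_force: 20.0
```

```bash
python3 -m crank '{"travel":[[0,0,0],[0,0,0],[0,0,0],[0,0,0],[0,0,0],[0,0,-0.03],[0,0,-0.07],[0,0,-0.11],[0,0,-0.13],[0,0,-0.13],[0,0,-0.13],[0,0,-0.13]],"spin":[0,0,0,0,0,0,0,0,0,0,0,0],"gripper":[0.052,0.052,0.052,0.052,0.052,0.052,0.052,0.052,0.052,0.052,0.052,0.052]}' 20|egrep 'pos'
python3 - <<'E'
from nx import *
go([(.4285,.390,.17,Y)])
d=snap('wrist','w12.png')
for m,c,s in blobs(d,300,30000): print(c.round(0),s, p2w(d,*c,.05).round(3))
d=snap('top','t12.png')
for m,c,s in blobs(d,60,700):
        w=p2w(d,*c,.03)
        if .28<w[0]<.75 and abs(w[1])<.46: 
            z=.02 if w[1]<.13 else 0
            print(c.round(0),s.tolist(),[np.round(q,4) for q in fit(d,m,*c,z)])
E
```

```text
ee_pos: [0.6078, 0.0454, 0.1284]
t 46.1 pos [0.6078 0.0454 0.1664] yaw -86.3 j6 1.5 F [ 1.5 -0.1  0.4] op 0.0521 gf 0.0
[-0.1567, -0.3555, -0.0034] spin 0.0 rows 9.3
[381. 197.] [ 345  163   75   69 3455] [ 0.617 -0.041  0.05 ]
[478. 197.] [ 431  163  105   67 4453] [ 0.623 -0.129  0.05 ]
[286. 198.] [ 258  166   57   71 2897] [0.611 0.044 0.05 ]
[542. 304.] [522 292  38  24 740] [ 0.519 -0.216  0.05 ]
[330. 202.] [321, 192, 19, 21, 309] [array([ 0.6233, -0.1281]), np.float64(0.856)]
[301. 206.] [294, 199, 16, 15, 189] [array([ 0.6158, -0.0475]), np.float64(0.5354)]
[269. 207.] [260, 200, 19, 16, 260] [array([0.6082, 0.0447]), np.float64(0.7345)]
[404. 249.] [392, 246, 24, 7, 86] [array([ 0.4955, -0.3283]), np.float64(0.2152)]
[142. 268.] [129, 259, 25, 20, 350] [array([0.4285, 0.3902]), np.float64(0.8495)]
[176. 295.] [164, 285, 23, 20, 341] [array([0.3561, 0.2931]), np.float64(0.8655)]
```

```bash
python3 -m crank '{"travel":[[-0.157,-0.355,0],[-0.157,-0.355,0],[-0.157,-0.355,0],[-0.157,-0.355,0],[-0.157,-0.355,0],[-0.157,-0.355,0],[-0.157,-0.355,0],[-0.157,-0.355,0],[-0.157,-0.355,0],[-0.157,-0.355,0],[-0.157,-0.355,0],[-0.157,-0.355,0],[-0.157,-0.355,0.03],[-0.157,-0.355,0.056],[-0.157,-0.355,0.056],[-0.157,-0.355,0.056],[-0.157,-0.355,0.056],[-0.157,-0.355,0.056],[-0.157,-0.355,0.056]],"spin":[0,0,0,0,0,0,0,0,0,0,0,0,0,0,0,0,0,0,0],"gripper":[0.06,0.06,0.06,0.06,0.06,0.06,0.06,0.06,0.06,0.06,0.06,0.06,0.06,0.06,0.06,0.06,0.06,0.06,0.06]}' 20 |grep ee_pos
python3 - <<'E'
from nx import *
go([(.4285,.390,.02,Y)])
d=snap('wrist','w13.png')
for m,c,s in blobs(d,300,30000): print(c.round(0),s, p2w(d,*c,.03).round(3))
E
```

```text
ee_pos: [0.4302, 0.39, 0.0755]
t 47.8 pos [0.4302 0.39   0.1135] yaw -86.3 j6 2.15 F [-0.1  0.9  0. ] op 0.0597 gf 0.0
[-0.002, 0.0, 0.0935] spin -0.0 rows 2.2
[284. 214.] [ 254  176   62   78 3673] [0.429 0.39  0.03 ]
[395. 270.] [374 255  39  39 721] [0.385 0.292 0.03 ]
```

```bash
python3 -m crank '{"travel":[[-0.001,0,0.03],[-0.001,0,0.06],[-0.001,0,0.085],[-0.001,0,0.093],[-0.001,0,0.093],[-0.001,0,0.093],[-0.001,0,0.093],[-0.001,0,0.093],[-0.001,0,0.093],[-0.001,0,0.093],[-0.001,0,0.093],[-0.001,0,0.093],[-0.001,0,0.093],[-0.001,0,0.093]],"spin":[0,0,0,0,0,0,0,0,0,0,0,0,0,0],"gripper":[0.06,0.06,0.06,0.06,0.06,0.06,0.06,0.06,0.03,0.03,0.03,0.03,0.03,0.03]}' 20
python3 -c "
from nx import *
go([(*S[5],.19,Y),(*S[5],.065,Y)])"
```

```text
time_s: 49.02
ee_pos: [0.428, 0.3898, -0.0191]
eef_rot: [-3.139, -0.102, -0.001]
force: [-0.2, 0.4, 4.1]
opening: 0.0375
grasp_force: 20.0
t 49.0 pos [0.428  0.3898 0.0189] yaw -86.3 j6 2.16 F [-0.2  0.4  4.1] op 0.0375 gf 20.0
[0.0883, 0.4849, -0.1713] spin 0.0 rows 12.5
[0.0882, 0.485, -0.0463] spin 0.0 rows 3.0
```

```bash
python3 -m crank '{"travel":[[0,0,-0.04],[0,0,-0.08],[0,0,-0.12],[0,0,-0.15],[0.088,0.485,-0.15],[0.088,0.485,-0.15],[0.088,0.485,-0.15],[0.088,0.485,-0.15],[0.088,0.485,-0.15],[0.088,0.485,-0.15],[0.088,0.485,-0.15],[0.088,0.485,-0.15],[0.088,0.485,-0.15],[0.088,0.485,-0.15],[0.088,0.485,-0.15],[0.088,0.485,-0.15],[0.088,0.485,-0.15],[0.088,0.485,-0.15],[0.088,0.485,-0.11],[0.088,0.485,-0.08]],"spin":[0,0,0,0,0,0,0,0,0,0,0,0,0,0,0,0,0,0,0,0],"gripper":[0.03,0.03,0.03,0.03,0.03,0.03,0.03,0.03,0.03,0.03,0.03,0.03,0.03,0.03,0.03,0.03,0.03,0.03,0.03,0.03]}' 20 |grep pos
python3 -m crank '{"travel":[[0,0,0.03],[0,0,0.045],[0,0,0.055],[0,0,0.0595],[0,0,0.0595],[0,0,0.0595],[0,0,0.0595],[0,0,0.0595]],"spin":[0,0,0,0,0,0,0,0],"gripper":[0.03,0.03,0.03,0.03,0.03,0.03,0.03,0.03]}' 20
```

```text
ee_pos: [0.548, -0.0882, 0.0603]
time_s: 51.35
ee_pos: [0.5475, -0.0887, 0.0016]
eef_rot: [3.14, 0.102, 0.001]
force: [0.1, -0.3, -1.7]
opening: 0.0377
grasp_force: 20.0
```

```bash
python3 -m crank '{"travel":[[0,0,0.001],[0,0,0.001],[0,0,0.001],[0,0,0.0005],[0,0,0.0005],[0,0,0.0005],[0,0,0.0005],[0,0,0.0005],[0,0,-0.03],[0,0,-0.07],[0,0,-0.11],[0,0,-0.13],[0,0,-0.13],[0,0,-0.13],[0,0,-0.13]],"spin":[0,0,0,0,0,0,0,0,0,0,0,0,0,0,0],"gripper":[0.03,0.03,0.03,0.052,0.052,0.052,0.052,0.052,0.052,0.052,0.052,0.052,0.052,0.052,0.052]}' 20|egrep 'pos'
python3 - <<'E'
from nx import *
go([(.3575,.293,.17,Y)])
d=snap('wrist','w14.png')
for m,c,s in blobs(d,300,30000): print(c.round(0),s, p2w(d,*c,.05).round(3))
E
```

```text
ee_pos: [0.5464, -0.0887, 0.1299]
t 52.6 pos [ 0.5464 -0.0887  0.1679] yaw -86.3 j6 1.25 F [-0.1  0.8 -0. ] op 0.0518 gf 0.0
[-0.1638, -0.3931, -0.0018] spin 0.0 rows 10.2
[332. 112.] [ 301   81   67   63 3129] [ 0.626 -0.124  0.05 ]
[235. 113.] [ 198   82   70   63 3204] [ 0.62  -0.042  0.05 ]
[131. 116.] [  84   84   92   63 4498] [0.612 0.046 0.05 ]
[286. 198.] [ 259  166   56   67 2833] [ 0.549 -0.09   0.05 ]
[470. 261.] [ 383  227  161   88 8340] [ 0.498 -0.271  0.05 ]
```

```bash
python3 -m crank '{"travel":[[-0.164,-0.393,0],[-0.164,-0.393,0],[-0.164,-0.393,0],[-0.164,-0.393,0],[-0.164,-0.393,0],[-0.164,-0.393,0],[-0.164,-0.393,0],[-0.164,-0.393,0],[-0.164,-0.393,0],[-0.164,-0.393,0],[-0.164,-0.393,0],[-0.164,-0.393,0],[-0.164,-0.393,0],[-0.164,-0.393,0.03],[-0.164,-0.393,0.058],[-0.164,-0.393,0.058],[-0.164,-0.393,0.058],[-0.164,-0.393,0.058],[-0.164,-0.393,0.058],[-0.164,-0.393,0.058]],"spin":[0,0,0,0,0,0,0,0,0,0,0,0,0,0,0,0,0,0,0,0],"gripper":[0.06,0.06,0.06,0.06,0.06,0.06,0.06,0.06,0.06,0.06,0.06,0.06,0.06,0.06,0.06,0.06,0.06,0.06,0.06,0.06]}' 20 |grep ee_pos
python3 - <<'E'
from nx import *
go([(.3575,.293,.02,Y)])
d=snap('wrist','w15.png')
for m,c,s in blobs(d,300,30000): print(c.round(0),s, p2w(d,*c,.03).round(3))
E
```

```text
ee_pos: [0.3593, 0.2931, 0.0748]
t 54.3 pos [0.3593 0.2931 0.1128] yaw -86.3 j6 2.08 F [ 0.6 -0.  -0.3] op 0.0601 gf 0.0
[-0.0021, 0.0001, 0.0928] spin -0.0 rows 2.2
[285. 212.] [ 255  174   62   78 3691] [0.36  0.292 0.03 ]
```

```bash
python3 -m crank '{"travel":[[-0.001,0,0.03],[-0.001,0,0.06],[-0.001,0,0.085],[-0.001,0,0.093],[-0.001,0,0.093],[-0.001,0,0.093],[-0.001,0,0.093],[-0.001,0,0.093],[-0.001,0,0.093],[-0.001,0,0.093],[-0.001,0,0.093],[-0.001,0,0.093],[-0.001,0,0.093],[-0.001,0,0.093]],"spin":[0,0,0,0,0,0,0,0,0,0,0,0,0,0],"gripper":[0.06,0.06,0.06,0.06,0.06,0.06,0.06,0.06,0.03,0.03,0.03,0.03,0.03,0.03]}' 20
python3 -c "
from nx import *
go([(*S[4],.19,Y),(*S[4],.065,Y)])"
```

```text
time_s: 55.53
ee_pos: [0.3571, 0.2929, -0.0197]
eef_rot: [-3.14, -0.102, -0.001]
force: [-1.2, -0.2, 4.1]
opening: 0.0373
grasp_force: 20.0
t 55.5 pos [0.3571 0.2929 0.0183] yaw -86.3 j6 2.08 F [-1.2 -0.2  4.1] op 0.0373 gf 20.0
[0.1654, 0.3028, -0.1717] spin 0.0 rows 9.2
[0.1653, 0.3029, -0.0467] spin 0.0 rows 3.0
```

```bash
python3 -m crank '{"travel":[[0,0,-0.04],[0,0,-0.08],[0,0,-0.12],[0,0,-0.15],[0.165,0.303,-0.15],[0.165,0.303,-0.15],[0.165,0.303,-0.15],[0.165,0.303,-0.15],[0.165,0.303,-0.15],[0.165,0.303,-0.15],[0.165,0.303,-0.15],[0.165,0.303,-0.15],[0.165,0.303,-0.15],[0.165,0.303,-0.15],[0.165,0.303,-0.15],[0.165,0.303,-0.15],[0.165,0.303,-0.11],[0.165,0.303,-0.08],[0.165,0.303,-0.08],[0.165,0.303,-0.08]],"spin":[0,0,0,0,0,0,0,0,0,0,0,0,0,0,0,0,0,0,0,0],"gripper":[0.03,0.03,0.03,0.03,0.03,0.03,0.03,0.03,0.03,0.03,0.03,0.03,0.03,0.03,0.03,0.03,0.03,0.03,0.03,0.03]}' 20 |grep pos
python3 -m crank '{"travel":[[0,0,0.03],[0,0,0.045],[0,0,0.055],[0,0,0.0595],[0,0,0.0595],[0,0,0.0595],[0,0,0.0595],[0,0,0.0595]],"spin":[0,0,0,0,0,0,0,0],"gripper":[0.03,0.03,0.03,0.03,0.03,0.03,0.03,0.03]}' 20
```

```text
ee_pos: [0.5385, 0.0026, 0.0584]
time_s: 57.87
ee_pos: [0.5424, 0.0009, 0.0019]
eef_rot: [3.14, 0.102, 0.004]
force: [-0.7, 0.3, -1.9]
opening: 0.0376
grasp_force: 20.0
```

```bash
python3 -m crank '{"travel":[[0,0,0.001],[0,0,0.0015],[0,0,0.0015],[0,0,0.001],[0,0,0.001],[0,0,0.001],[0,0,0.001],[0,0,0.001],[0,0,-0.03],[0,0,-0.07],[0,0,-0.11],[0,0,-0.15],[0,0,-0.2],[-0.08,-0.2,-0.2],[-0.08,-0.2,-0.2],[-0.08,-0.2,-0.2],[-0.08,-0.2,-0.2],[-0.08,-0.2,-0.2],[-0.08,-0.2,-0.2],[-0.08,-0.2,-0.2]],"spin":[0,0,0,0,0,0,0,0,0,0,0,0,0,0,0,0,0,0,0,0],"gripper":[0.03,0.03,0.03,0.052,0.052,0.052,0.052,0.052,0.052,0.052,0.052,0.052,0.052,0,0,0,0,0,0,0]}' 20|egrep 'pos'
python3 - <<'E'
from nx import *
d=snap('top','t16.png')
for m,c,s in blobs(d,60,5000):
        w=p2w(d,*c,.03)
        if .28<w[0]<.75 and abs(w[1])<.46: 
            print(c.round(0),s.tolist(),[np.round(q,4) for q in fit(d,m,*c,.02)])
go([(.624,-.307,.25,Y)])
i=cv2.imread('pics/t16.png');j=snap('scene','s16.png')['image'][...,::-1]
cv2.imwrite('pics/v16.png',np.hstack([cv2.resize(i[150:320,230:440],(420,340)),cv2.resize(j[190:310,130:320],(380,240)).repeat(1,0) if 0 else cv2.copyMakeBorder(cv2.resize(j[180:310,130:320],(380,260)),0,80,0,0,0)]))
E
```

```text
ee_pos: [0.4473, 0.1977, 0.2007]
[330. 201.] [321, 191, 19, 21, 310] [array([ 0.6261, -0.127 ]), np.float64(0.8564)]
[300. 203.] [291, 193, 19, 20, 295] [array([ 0.6186, -0.0418]), np.float64(0.8381)]
[269. 204.] [260, 194, 19, 21, 306] [array([0.6105, 0.0446]), np.float64(0.8596)]
[317. 229.] [308, 219, 19, 20, 302] [array([ 0.5487, -0.0914]), np.float64(0.858)]
[285. 229.] [275, 220, 20, 20, 300] [array([ 0.5419, -0.004 ]), np.float64(0.8523)]
[389. 273.] [356, 241, 69, 68, 3201] [array([ 0.4224, -0.2947]), np.float64(0.1277)]
t 59.6 pos [0.4481 0.1961 0.2385] yaw -86.1 j6 1.81 F [ 0.4 -0.5  0.6] op 0.0061 gf 0.0
[0.1415, 0.5138, -0.0113] spin 0.003 rows 12.8
```

View pics/v16.png

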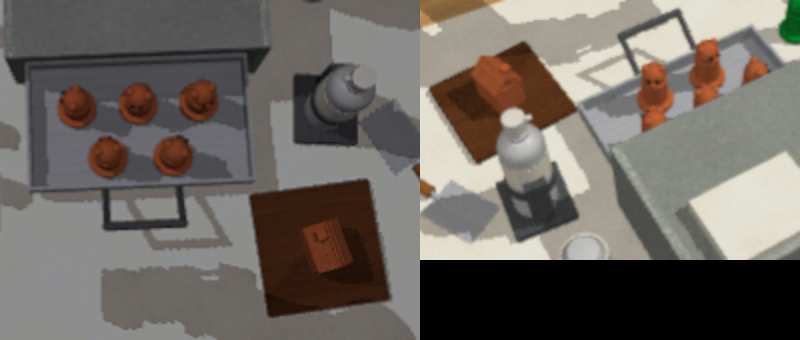

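All five figures stand upright in the tray at crop (77,103), (138,101), (199,100), (108,156), (173,154). The house stands on the board at (327,245). The handle looks slightly further in than before, so I'll measure the tray shift.

```bash
python3 - <<'E'
from h import *
a=load('t5.png')['image'];b=load('t16.png')['image']
A=cv2.cvtColor(a,cv2.COLOR_RGB2GRAY);B=cv2.cvtColor(b,cv2.COLOR_RGB2GRAY)
def col(G,u): # dark bar row (subpixel) near 255..280
    p=255-G[255:276,u-3:u+4].mean(1); 
    k=p.argmax(); s=slice(max(k-3,0),k+4); w=np.clip(p[s]-p.min()-20,0,None); return 255+(np.arange(len(p))[s]*w).sum()/w.sum()
for u in(292,300,308): print(u,col(A,u),col(B,u),p2w(load('t5.png'),u,col(A,u),.08)[0],p2w(load('t16.png'),u,col(B,u),.08)[0])
E
```

```text
292 266.08973826339843 262.58112222705523 0.4390831982584431 0.4481839704061876
300 265.9002884219201 262.09246711837386 0.4400584176112142 0.4499399779376675
308 265.5370531822145 261.76605699702253 0.44147953219813607 0.45127056633247
```

The tray has crept in about 9.5 mm (to about 0.160 m out). I'll pull it gently back to the stop for margin before spraying.

```bash
python3 -c "
from nx import *
go([(.476,-.049,.20,Y),(.476,-.049,.05,Y)])"
```

```text
t 59.6 pos [0.4486 0.195  0.2384] yaw -86.2 j6 1.81 F [-0.7 -0.4  0.4] op 0.0026 gf 0.0
[0.0113, 0.2453, 0.0385] spin 0.001 rows 6.0
[0.0112, 0.2452, 0.1885] spin 0.001 rows 3.6
```

```bash
python3 -m crank '{"travel":[[0.011,0.245,0.02],[0.011,0.245,0.02],[0.011,0.245,0.02],[0.011,0.245,0.02],[0.011,0.245,0.02],[0.011,0.245,0.02],[0.011,0.245,0.02],[0.011,0.245,0.02],[0.011,0.245,0.02],[0.011,0.245,0.02],[0.011,0.245,0.06],[0.011,0.245,0.1],[0.011,0.245,0.1],[0.011,0.245,0.1],[0.011,0.245,0.1]],"spin":[0,0,0,0,0,0,0,0,0,0,0,0,0,0,0],"gripper":[0,0,0,0,0,0,0,0,0,0,0,0,0,0,0]}'|egrep 'pos|force'
python3 -c "
from nx import *
go([(.476,-.049,.05,Y)])"
```

```text
ee_pos: [0.4761, -0.0478, 0.1024]
force: [-0.3, -1.2, 1.3]
grasp_force: 0.0
t 60.9 pos [ 0.4761 -0.0478  0.1404] yaw -86.2 j6 1.3 F [-0.3 -1.2  1.3] op 0.0 gf 0.0
[-0.0003, 0.0012, 0.0904] spin 0.002 rows 2.2
```

```bash
python3 -m crank '{"travel":[[0,0,0.03],[0,0,0.06],[0,0,0.09],[0,0,0.09],[0,0,0.09],[0,0,0.09],[0,0,0.09],[-0.004,0,0.09],[-0.007,0,0.09],[-0.01,0,0.09],[-0.012,0,0.09],[-0.014,0,0.09],[-0.016,0,0.09],[-0.018,0,0.09],[-0.02,0,0.09],[-0.02,0,0.09],[-0.02,0,0.09]],"spin":[0,0,0,0,0,0,0,0,0,0,0,0,0,0,0,0,0],"gripper":[0,0,0,0,0,0,0,0,0,0,0,0,0,0,0,0,0]}'|egrep 'pos|force'
```

```text
ee_pos: [0.457, -0.0497, 0.0108]
force: [10.6, 1.1, -3.1]
grasp_force: 4.9
```

```bash
python3 -m crank '{"travel":[[0.008,0,0],[0.018,0,0],[0.018,0,0],[0.018,0,0],[0.018,0,-0.04],[0.018,0,-0.08],[0.018,0,-0.12],[0.018,0,-0.16],[0.018,0,-0.2],[0.018,0,-0.2],[0.15,0.268,-0.2],[0.15,0.268,-0.2],[0.15,0.268,-0.2],[0.15,0.268,-0.2],[0.15,0.268,-0.2],[0.15,0.268,-0.2],[0.15,0.268,-0.2],[0.15,0.268,-0.2],[0.15,0.268,-0.2],[0.15,0.268,-0.2]],"spin":[0,0,0,0,0,0,0,0,0,0,0,0,0,0,0,0,0,0,0,0],"gripper":[0,0,0,0,0,0,0,0,0,0,0,0,0,0,0,0,0,0,0,0]}'|egrep 'pos|force'
python3 - <<'E'
from nx import *
go([(.6238,-.307,.209,Y),(.6238,-.307,.192,Y)])
d=snap('top','t17.png');
B=cv2.cvtColor(d['image'],cv2.COLOR_RGB2GRAY)
p=255-B[255:276,289:296].mean(1);print('handle row',255+p.argmax())
E
```

```text
ee_pos: [0.6215, -0.3071, 0.209]
force: [0.2, 1.5, 0.7]
grasp_force: 0.0
t 64.0 pos [ 0.6215 -0.3071  0.247 ] yaw -86.3 j6 0.97 F [0.2 1.5 0.7] op 0.0005 gf 0.0
[0.0024, 0.0001, 0.038] spin -0.0 rows 0.9
[0.0024, 0.0002, 0.055] spin -0.0 rows 0.4
handle row 265
```

```bash
python3 -c "
from h import *
print(p2w(load('s0.png'),178,239.5,.203))"
python3 -m crank '{"travel":[[0.002,0,0.012],[0.002,0,0.024],[0.002,0,0.036],[0.002,0,0.036],[0.002,0,0.036],[0.002,0,0.036],[0.002,0,0.036]],"spin":[0,0,0,0,0,0,0],"gripper":[0,0,0,0,0,0,0]}'|egrep 'pos|force'
```

```text
[ 0.6307525  -0.30229045  0.203     ]
ee_pos: [0.6246, -0.3074, 0.1753]
force: [0.1, 0.6, 0.6]
grasp_force: 0.0
```

```bash
python3 -m crank '{"travel":[[0,0,0.005],[0,0,0.01],[0,0,0.014],[0,0,0.017],[0,0,0.0195],[0,0,0.0195],[0,0,0.0195],[0,0,0.0195]],"spin":[0,0,0,0,0,0,0,0],"gripper":[0,0,0,0,0,0,0,0]}'|egrep 'pos|force'
python3 -m crank '{"travel":[[0,0,0.001],[0,0,0.001],[0,0,0.001],[0,0,0.001]],"spin":[0,0,0,0],"gripper":[0,0,0,0]}'|egrep 'pos|force'
```

```text
ee_pos: [0.625, -0.3077, 0.1571]
force: [-2.5, 0.8, 11.1]
grasp_force: 5.4
ee_pos: [0.625, -0.3078, 0.157]
force: [-5.0, 3.0, 16.3]
grasp_force: 7.5
```

The cap bottomed out at the expected height with force climbing past 8 N. Now I'll release it and go round in front of the handle.

```bash
python3 -m crank '{"travel":[[0,0,-0.01],[0,0,-0.03],[0,0,-0.055],[0,0,-0.055],[0,0,-0.055],[0,0,-0.055],[-0.235,-0.24,-0.055],[-0.235,-0.24,-0.055],[-0.235,-0.24,-0.055],[-0.235,-0.24,-0.055],[-0.235,-0.24,-0.055],[-0.235,-0.24,-0.055],[-0.235,-0.24,-0.055],[-0.235,-0.24,-0.055],[-0.235,-0.24,-0.055],[-0.235,-0.24,-0.055],[-0.235,-0.24,-0.055],[-0.235,-0.24,-0.055],[-0.235,-0.24,-0.055],[-0.235,-0.24,-0.055]],"spin":[0,0,0,0,0,0,0,0,0,0,0,0,0,0,0,0,0,0,0,0],"gripper":[0,0,0,0,0,0,0,0,0,0,0,0,0,0,0,0,0,0,0,0]}'|egrep 'pos|force'
python3 - <<'E'
from nx import *
go([(.405,-.053,.05,Y),(.592,-.0408,.05,Y)])
d=snap('top','t18.png')
for m,c,s in blobs(d,60,700):
        w=p2w(d,*c,.03)
        if .28<w[0]<.75 and abs(w[1])<.46: print(c.round(0),s.tolist(),[np.round(q,4) for q in fit(d,m,*c,.02)])
E
```

```text
ee_pos: [0.3746, -0.0835, 0.2084]
force: [-0.5, 0.1, -0.5]
grasp_force: 0.0
t 67.3 pos [ 0.3746 -0.0835  0.2464] yaw -86.3 j6 1.15 F [-0.5  0.1 -0.5] op 0.0004 gf 0.0
[0.0326, -0.0284, 0.1964] spin -0.001 rows 4.8
[0.22, -0.0286, 0.1961] spin -0.001 rows 4.5
[330. 204.] [321, 195, 19, 20, 304] [array([ 0.6162, -0.1285]), np.float64(0.8375)]
[269. 208.] [260, 197, 19, 22, 308] [array([0.6022, 0.042 ]), np.float64(0.8676)]
[300. 206.] [291, 196, 19, 20, 298] [array([ 0.6098, -0.042 ]), np.float64(0.8466)]
[285. 233.] [276, 223, 19, 20, 301] [array([ 0.5333, -0.0017]), np.float64(0.8527)]
[317. 232.] [308, 223, 19, 20, 303] [array([ 0.5374, -0.0917]), np.float64(0.8632)]
```

```bash
python3 -m crank '{"travel":[[0.033,-0.028,0],[0.033,-0.028,0.04],[0.033,-0.028,0.08],[0.033,-0.028,0.12],[0.033,-0.028,0.16],[0.033,-0.028,0.196],[0.033,-0.028,0.196],[0.033,-0.028,0.196],[0.033,-0.028,0.196],[0.033,-0.028,0.196],[0.033,-0.028,0.196],[0.033,-0.028,0.196]],"spin":[0,0,0,0,0,0,0,0,0,0,0,0],"gripper":[0,0,0,0,0,0,0,0,0,0,0,0]}'|egrep 'pos|force'
python3 -m crank '{"travel":[[0.006,0,0],[0.012,0,0],[0.018,0,0],[0.024,0,0],[0.03,0,0],[0.036,0,0],[0.042,0,0],[0.048,0,0],[0.054,0,0],[0.06,0,0],[0.066,0,0],[0.072,0,0],[0.078,0,0],[0.084,0,0],[0.09,0,0],[0.096,0,0],[0.102,0,0],[0.108,0,0],[0.114,0,0],[0.12,0,0]],"spin":[0,0,0,0,0,0,0,0,0,0,0,0,0,0,0,0,0,0,0,0],"gripper":[0,0,0,0,0,0,0,0,0,0,0,0,0,0,0,0,0,0,0,0]}'|egrep 'pos|force'
```

```text
ee_pos: [0.4073, -0.0534, 0.015]
force: [0.2, 0.7, 0.1]
grasp_force: 0.0
ee_pos: [0.5257, -0.0451, 0.0128]
force: [-2.4, 1.7, -0.7]
grasp_force: 1.1
```

```bash
python3 -m crank '{"travel":[[0.006,0,0],[0.012,0,0],[0.018,0,0],[0.024,0,0],[0.03,0,0],[0.036,0,0],[0.042,0,0],[0.046,0,0],[0.05,0,0],[0.054,0,0],[0.057,0,0],[0.06,0,0],[0.063,0,0],[0.065,0,0],[0.065,0,0],[0.065,0,0]],"spin":[0,0,0,0,0,0,0,0,0,0,0,0,0,0,0,0],"gripper":[0,0,0,0,0,0,0,0,0,0,0,0,0,0,0,0]}'|egrep 'pos|force'
```

```text
ee_pos: [0.5906, -0.0411, 0.0132]
force: [0.3, -0.2, 0.8]
grasp_force: 0.0
```

```bash
for k in 1; do python3 -m crank '{"travel":[[0.0015,0,0],[0.003,0,0],[0.003,0,0],[0.003,0,0]],"spin":[0,0,0,0],"gripper":[0,0,0,0]}'|egrep 'pos|^force'
python3 -m crank '{"travel":[[0.001,0,0],[0.002,0,0],[0.002,0,0],[0.002,0,0]],"spin":[0,0,0,0],"gripper":[0,0,0,0]}'|egrep 'pos|^force'; done
```

```text
ee_pos: [0.5932, -0.0408, 0.013]
force: [-0.1, -0.4, 0.4]
ee_pos: [0.5951, -0.0406, 0.0129]
force: [0.4, -0.4, 0.1]
```

```bash
python3 -m crank '{"travel":[[0.001,0,0],[0.002,0,0],[0.002,0,0],[0.002,0,0]],"spin":[0,0,0,0],"gripper":[0,0,0,0]}'|egrep 'pos|^force'
python3 -m crank '{"travel":[[0.001,0,0],[0.002,0,0],[0.002,0,0],[0.002,0,0]],"spin":[0,0,0,0],"gripper":[0,0,0,0]}'|egrep 'pos|^force'
python3 - <<'E'
from h import *
d=snap('top');G=cv2.cvtColor(d['image'],cv2.COLOR_RGB2GRAY)
d=snap('wrist','w20.png');G=cv2.cvtColor(d['image'],cv2.COLOR_RGB2GRAY)
print([np.round(w2p(d,(.609,y,.08))) for y in(.011,-.039,-.09)])
for u in(230,330,340):print(u,G[200:300:3,u])
E
```

```text
ee_pos: [0.5962, -0.0405, 0.0129]
force: [-5.6, -0.3, 2.9]
ee_pos: [0.5961, -0.0405, 0.0128]
force: [-16.5, -1.3, 12.4]
[array([173., 252.]), array([282., 259.]), array([391., 266.])]
230 [172 171 171 170 171 170 171 172 171 166 170 171 170 172  71  50  56  62
  68  53  51  48  39 175 170 169 170 173  25  25  25  24  25  23]
330 [166 169 171 169 171 170 170 171 171 169 166 131 127 128  46  48  55  60
  49  51  49  46  42 125 127 126 128 127  20  21  20  19  19  20]
340 [169 172 171 170 171 170 173 171 170 172 132 126 130 128  45  49  55  50
  50  51  49  46  42 129 123 130 124 129  20  23  21  22  20  20]
```

Hard stop reached after about 0.17 m of travel, so the tray is home. I'll back off, rise, and check.

```bash
python3 -m crank '{"travel":[[-0.02,0,0],[-0.05,0,0],[-0.08,0,0],[-0.08,0,0],[-0.1,0,-0.04],[-0.1,-0.04,-0.08],[-0.1,-0.08,-0.12],[-0.14,-0.12,-0.16],[-0.14,-0.16,-0.16],[-0.14,-0.2,-0.16],[-0.14,-0.24,-0.16],[-0.14,-0.28,-0.16],[-0.14,-0.28,-0.16],[-0.14,-0.28,-0.16],[-0.14,-0.28,-0.16],[-0.14,-0.28,-0.16]],"spin":[0,0,0,0,0,0,0,0,0,0,0,0,0,0,0,0],"gripper":[0,0,0,0,0,0,0,0,0,0,0,0,0,0,0,0]}'|egrep 'pos|force'
python3 - <<'E'
from h import *
from fig import blobs,rhouse
d=snap('top','t21.png');G=cv2.cvtColor(d['image'],cv2.COLOR_RGB2GRAY)
for u in(292,300,308):
    p=255-G[190:216,u-2:u+3].mean(1).astype(float); print(u,(p[2:]).round().astype(int).tolist())
im=d['image'].astype(int); m=((im[...,0]-im[...,2])>60)
n,l,s,c=cv2.connectedComponentsWithStats(m.astype(np.uint8))
for i in range(1,n):
    w=p2w(d,*c[i],.05)
    if s[i,4]>60 and .3<w[0]<.7 and abs(w[1])<.4: print('terracotta',c[i].round(1),s[i,4],w.round(3))
for x in(.6095,.6175,.6015):print('bar row expected for x',x,np.round(w2p(d,(x,-.039,.08)),1))
E
```

```text
ee_pos: [0.4414, 0.2301, 0.1729]
force: [-0.3, -0.3, 0.0]
grasp_force: 0.0
292 [154, 154, 154, 155, 154, 155, 155, 151, 186, 212, 210, 218, 197, 132, 118, 120, 120, 120, 120, 120, 120, 120, 120, 120]
300 [156, 157, 156, 156, 157, 156, 154, 168, 200, 212, 213, 225, 180, 143, 142, 150, 155, 152, 147, 146, 141, 132, 129, 131]
308 [157, 157, 158, 158, 158, 157, 155, 179, 207, 210, 215, 225, 136, 118, 120, 121, 120, 120, 120, 120, 119, 133, 153, 156]
terracotta [391.4 273.4] 286 [ 0.427 -0.291  0.05 ]
bar row expected for x 0.6095 [299.  202.2]
bar row expected for x 0.6175 [299.1 199.3]
bar row expected for x 0.6015 [299.  205.1]
```

```bash
python3 -c "
from h import *
st(); print(robot.finish_job())"
```

```text
{'time_s': 74.1333, 'joint_positions': [0.3764, -0.1463, 1.7773, -0.0004, 1.5107, 1.8828], 'ee_pos': [0.4414, 0.2294, 0.1728], 'eef_rot': [3.1396, 0.1012, 0.0001], 'force': [-0.726, -0.371, -0.5139], 'opening': 0.0003, 'grasp_force': 0.0}
the job is handed in; nothing more can be done
None
```

I handed the job in at 74 s; the hand-in gave no verdict. All five figures were upright in the tray when I pushed it home (not visible since), the house was on the board, and the cap was pressed fully and then released with the tray out.

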